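# Gauge cabinet-leg sleeves on a pin and sort them

### The arm

A 6-joint arm with a two-finger parallel gripper is mounted at the origin on the work surface. World frame = base frame: x ahead of the robot, y to its left, z up, the work surface at z = 0. Lengths are in m, angles in rad, forces in N, time in s.
With the tool pointing down it reaches from about 0.375 to 0.9 m from the base axis. Payload 3.1 kg.
Tool frame: the origin (TCP) lies at the very end of the fingers, on their centre line; the grasp point (between the pads) lies 19 mm behind it; z points along the fingers, y is the line along which they close (so a half turn about z gives the same grasp; the last joint's range is limited). The gripper opens to 85 mm and grips with 20 to 120 N. Pads are 22 mm wide; open, the fingers measure 114 mm over their backs; the gripper's body (76 mm by 85 mm) begins 54 mm behind the grasp point. The pads swing forward as they close: fully open they stand 13 mm farther back than shut.
Start: joints at [-1.421, 0.527, 1.433, -0, 1.181, -0.178], TCP at [0.202, -0.591, 0.231] pointing down, gripper open.
Joint ranges: [-3.08, 3.08], [-0.75, 2.2], [0.22, 2.44], [-1.43, 4.57], [0, 2.65], [-2.85, 2.85]. Speed limits (rad/s): [2.79, 2.79, 3.14, 3.14, 3.14, 3.14].

### API

Orientations are given as a unit quaternion [x, y, z, w].
In Python, from station import telemetry, snapshot, ticket gives the robot as it stands.
- The arm moves only by the tool move_arm, never from a script. Its argument "commands" is text: rows parted by semicolons, each of 7 numbers parted by spaces: the shift along the tool's x, y, z in mm, then the turn, a rotation vector about the tool's x, y, z in degrees, then the opening, from -1 (shut) to 1 (fully open). A call has exactly 5 rows; each row is the pose to reach, as a shift and turn from the pose commanded when the call began, along the tool's axes at that moment; what a row does not reach only later rows make up. A row lasts 1/8 s, in which the tool goes at most 62.5 mm and 10.7 degrees, less where a joint would pass 70% of its speed; a pose out of reach is approached as far as the arm can. A call with a gripper value outside its range is refused whole. The fingers move at their own pace and stop on an object; "grip_force" is the grip in N (left out, the last holds). Time passes only in rows, so rows that repeat a pose let the fingers close, or fill a call up. It gives the time, the measured TCP pose, the force, the opening and the grip force at its end, in the units of the state.
- telemetry.sense(): the state, without advancing time (a new reading comes with each control period).
- snapshot(name): name is "scene" or "top" or "wrist"; returns a dict with "image" (384x512x3 uint8, red, green, blue), "fx", "fy", "cx", "cy" (pixels), "pose" (4x4, takes a point from camera to world coordinates). Camera axes: x right, y down, z forward; pixel columns grow to the right and rows downward; lengths in m; the calibration is good to about 2 mm. A picture is of the moment at which its call begins. There is no depth.
- ticket.sign_off(): hands the job in; it is judged then, once.
The state is a dict: "t": time; "q": joint angles; "qd": joint speeds; "tau": joint torques, N m; "tcp_pos": TCP position; "tool_rot": TCP orientation; "force": force on the tool from outside, world axes, zero at the start; "ft_torque": the same for the moment, N m; "finger_gap": opening from 0.0 (shut) to 1.0 (fully open); "gripper_force": force on a finger pad.
Only numpy, scipy, OpenCV 4.12 (cv2) and the standard library are available. Lean on these libraries where they do the work, as an engineer would, in place of code of your own. Each camera call takes 0.05 s, during which the arm holds its last target. There are 200 camera calls.

### The job

Push the gauge block square and flush into the inner corner of the wooden stop. Then try the grey leg sleeves on its pin one at a time, from the shortest to the tallest: set each one on the pin and let it slide down as far as it will go. Stand those that go fully home on the pin upright in the long plywood tray and those that stop at the pin's tip upright in the shorter cardboard carton, on the floor and not on one another; leave the gauge in its corner and the mug, jar and screwdriver where they are.

Things in the scene. Friction and masses are not known exactly. Their poses are not given: they have to be found in the camera images.
- stop: fixed L-shaped stop of dark wood, 30 mm high, rails 25 mm thick. Origin at its inner corner, at table level. One rail's inner face is its plane x = 0 (on the +x side, running 140 mm along +y), the other's its plane y = 0 (on the -y side, running 140 mm along -x). The block goes at -x, +y of the origin
- gauge: loose gauge block, a white worktop offcut 90 x 90 x 30 mm, 0.35 to 0.65 kg, with an upright steel pin in the middle, 28 mm diameter, 50 mm above the block, its last 8 mm tapering to 20 mm. Origin at the centre of the underside; axes along its edges, at the start within 0.3 rad of the stop's. A push of 4 to 10 N slides it
- gauge_corner (a point): the block's lower corner at its own (+45, -45, 0) mm, with the block's axes: comes to the stop's inner corner
- pin_foot (a point): on the pin's axis at the block's top face (30 mm above its underside): where a sleeve's underside rests when fully home
- pin_tip (a point): on the pin's axis at its flat tip, 80 mm above the block's underside. A sleeve that does not fit stops with its underside about 5 mm below this
- sleeve_1: grey plastic cabinet-leg sleeve, 60 mm tall, loose, 90 to 170 g, upright: round body 42 mm across on a foot flange 66 mm across, 6 mm thick; straight bore right through, 31 mm wide if it fits the pin or 25 mm if not (found out by trying). Origin at the centre of its underside, z along the bore. May be absent
- sleeve_2: grey plastic cabinet-leg sleeve, 70 mm tall, loose, 90 to 170 g, upright: round body 42 mm across on a foot flange 66 mm across, 6 mm thick; straight bore right through, 31 mm wide if it fits the pin or 25 mm if not (found out by trying). Origin at the centre of its underside, z along the bore. May be absent
- sleeve_3: grey plastic cabinet-leg sleeve, 80 mm tall, loose, 90 to 170 g, upright: round body 42 mm across on a foot flange 66 mm across, 6 mm thick; straight bore right through, 31 mm wide if it fits the pin or 25 mm if not (found out by trying). Origin at the centre of its underside, z along the bore. May be absent
- sleeve_4: grey plastic cabinet-leg sleeve, 90 mm tall, loose, 90 to 170 g, upright: round body 42 mm across on a foot flange 66 mm across, 6 mm thick; straight bore right through, 31 mm wide if it fits the pin or 25 mm if not (found out by trying). Origin at the centre of its underside, z along the bore. May be absent
- sleeve_5: grey plastic cabinet-leg sleeve, 100 mm tall, loose, 90 to 170 g, upright: round body 42 mm across on a foot flange 66 mm across, 6 mm thick; straight bore right through, 31 mm wide if it fits the pin or 25 mm if not (found out by trying). Origin at the centre of its underside, z along the bore. May be absent
- tray: fixed long plywood tray, 275 x 95 mm outside, 22 mm high, walls and floor 5 mm; origin at the centre of its underside, long side along its x; room for three sleeves in a row, 80 mm apart
- carton: fixed shorter open cardboard carton, 190 x 95 mm outside, 22 mm high, walls and floor 5 mm; origin at the centre of its underside, long side along its x; room for two sleeves, 80 mm apart
- mug: bystander: white mug, 76 mm wide, 90 mm high, origin under its centre
- jar: bystander: storage jar, 70 mm wide, 120 mm high, origin under its centre
- screwdriver: bystander: screwdriver 200 mm long lying on the table, origin under its middle, long side along its x
Things that resemble listed ones, but are neither listed nor needed, are in the scene too. Leave any orange or purple look-alike of the sleeve_2 alone.

How it is judged:
On the way, in this order (a step that is already met when the one before it is completed fails the run):
1. the gauge block is flush in the corner of the stop (within 4 mm and 0.05 rad) (x of gauge_corner in the frame of stop between -0.004 and 0.004 m and y of gauge_corner in the frame of stop between -0.004 and 0.004 m and angle between the x axis of gauge and the x axis of stop, either way round below 0.05 rad and angle between gauge's own z axis and vertical below 0.05 rad), for 0.2 s.
2. the 60 mm sleeve is tried on the pin: fully home (underside within 4 mm of the block's top) (z of sleeve_1 in the frame of pin_foot below 0.004 m and horizontal distance between sleeve_1 and pin_foot below 0.005 m and angle between sleeve_1's own z axis and vertical below 0.12 rad), for 0.2 s.
3. the 70 mm sleeve is tried on the pin: resting on the taper of the pin's tip, centred within 6 mm and touching it (z of sleeve_2 in the frame of pin_tip below 0.003 m and horizontal distance between sleeve_2 and pin_tip below 0.006 m and contact force between sleeve_2 and gauge above 0.5 N and angle between sleeve_2's own z axis and vertical below 0.12 rad), for 0.2 s.
4. the 80 mm sleeve is tried on the pin: fully home (underside within 4 mm of the block's top) (z of sleeve_3 in the frame of pin_foot below 0.004 m and horizontal distance between sleeve_3 and pin_foot below 0.005 m and angle between sleeve_3's own z axis and vertical below 0.12 rad), for 0.2 s.
5. the 90 mm sleeve is tried on the pin: resting on the taper of the pin's tip, centred within 6 mm and touching it (z of sleeve_4 in the frame of pin_tip below 0.003 m and horizontal distance between sleeve_4 and pin_tip below 0.006 m and contact force between sleeve_4 and gauge above 0.5 N and angle between sleeve_4's own z axis and vertical below 0.12 rad), for 0.2 s.
6. the 100 mm sleeve is tried on the pin: fully home (underside within 4 mm of the block's top) (z of sleeve_5 in the frame of pin_foot below 0.004 m and horizontal distance between sleeve_5 and pin_foot below 0.005 m and angle between sleeve_5's own z axis and vertical below 0.12 rad), for 0.2 s.
At the end, for the whole second after the job is handed in: Every sleeve that goes fully home stands upright (within 0.08 rad) on the floor of the plywood tray and every one that does not stands so on the floor of the carton, each with its flange inside the walls and at rest; the gauge block is still flush in the corner within 4 mm and 0.05 rad (all of step 1 and x of sleeve_1 in the frame of tray between -0.1025 and 0.1025 m and y of sleeve_1 in the frame of tray between -0.018 and 0.018 m and z of each of sleeve_1, sleeve_3, sleeve_5 in the frame of tray below 0.01 m and angle between each of sleeve_1, sleeve_2, sleeve_3, sleeve_4, sleeve_5's own z axis and vertical below 0.08 rad and linear speed of each of sleeve_1, sleeve_2, sleeve_3, sleeve_4, sleeve_5 below 0.02 m/s and x of sleeve_2 in the frame of carton between -0.06 and 0.06 m and y of sleeve_2 in the frame of carton between -0.018 and 0.018 m and z of each of sleeve_2, sleeve_4 in the frame of carton below 0.01 m and x of sleeve_3 in the frame of tray between -0.1025 and 0.1025 m and y of sleeve_3 in the frame of tray between -0.018 and 0.018 m and x of sleeve_4 in the frame of carton between -0.06 and 0.06 m and y of sleeve_4 in the frame of carton between -0.018 and 0.018 m and x of sleeve_5 in the frame of tray between -0.1025 and 0.1025 m and y of sleeve_5 in the frame of tray between -0.018 and 0.018 m); the robot touches nothing.
It fails at once if the mug is moved by more than 30 mm (distance of mug from where it was at the start of the episode above 0.03 m).
It fails at once if the jar is moved by more than 30 mm (distance of jar from where it was at the start of the episode above 0.03 m).
It fails at once if the screwdriver is moved by more than 30 mm (distance of screwdriver from where it was at the start of the episode above 0.03 m).
Of sleeve_1, sleeve_2, sleeve_3, sleeve_4, sleeve_5 only 3 to 4 are there at a start; the rules pass over those that are not, and their reading is None.
At some moment in a run one of sleeve_1, sleeve_2, sleeve_3, sleeve_4, sleeve_5 may be knocked a few centimetres aside while the robot is not near it.
It also fails if it takes over 210 s, if anything falls off the work surface, if the arm or the gripper's body presses on something with over 40 N, if the wrist force passes 120 N, or if a joint passes its speed limit or range.

## Working session

There is one attempt and no reset: what is moved stays moved. The work goes in short steps, Python scripts to look and compute and a tool call to move; the robot and the scene stay as the last step left them, time stands still between calls to the robot, and variables do not carry over. Pictures are saved under pics/ and viewed, at most 14 in all, crops included, and the job is handed in when it is done.

Besides the shell and the picture viewer there is one more tool, called by a JSON object that holds its "method" and its "body", one argument or row to a line. move_arm: Moves the arm, as the interface text tells. Its arguments: {"type":"object","properties":{"commands":{"type":"string"},"grip_force":{"type":"number"}},"required":["commands"]}

```bash
ls; mkdir -p pics; python3 - <<'E'
from station import telemetry, snapshot
import cv2,pickle
s=telemetry.sense();print(s)
d={}
for n in("scene","top","wrist"):
    c=snapshot(n);d[n]=c
    cv2.imwrite(f"pics/{n}0.png",cv2.resize(c["image"][:,:,::-1],(800,600),interpolation=cv2.INTER_CUBIC))
    print(n,c["fx"],c["cx"],c["cy"],c["pose"].round(3).tolist() if hasattr(c["pose"],'round') else c["pose"])
pickle.dump(d,open("snap0.pkl","wb"))
E
```

```text
pics
{'t': 0.0, 'q': array([-1.42049090e+00,  5.28462867e-01,  1.43390305e+00,  2.16436698e-06,
        1.18141126e+00, -1.78449336e-01]), 'qd': array([-0.0006334 , -0.00011237,  0.00043902, -0.00013739,  0.00064244,
        0.00087786]), 'tau': array([ 2.11743627e-04, -4.42341936e+01, -1.78027886e+01, -3.83642771e-05,
        8.38947482e-03, -2.24939832e-06]), 'tcp_pos': array([ 0.20173939, -0.59078527,  0.23033542]), 'tool_rot': array([ 9.86519909e-01,  1.63637635e-01,  1.63703441e-05, -1.09213739e-03]), 'force': array([-0.2806197 ,  0.46319276,  0.6316531 ]), 'ft_torque': array([ 0.09738861, -0.04280134, -0.04241714]), 'gripper_force': 0.0, 'finger_gap': 1.001350057617989}
scene 388.292129305819 254.69795361036213 195.38655281444161 [[0.112, 0.552, -0.826, 1.486], [0.994, -0.076, 0.084, -0.102], [-0.017, -0.83, -0.557, 0.679], [0.0, 0.0, 0.0, 1.0]]
top 361.84028890437025 253.61338667567918 194.24813109877627 [[0.019, -0.998, 0.068, 0.506], [-1.0, -0.02, -0.021, -0.004], [0.022, -0.067, -0.997, 1.186], [0.0, 0.0, 0.0, 1.0]]
wrist 269.79235894399824 252.91236128257478 193.52512664977652 [[0.324, -0.905, -0.277, 0.272], [-0.946, -0.31, -0.092, -0.568], [-0.002, 0.292, -0.956, 0.373], [0.0, 0.0, 0.0, 1.0]]
```

View pics/top0.png

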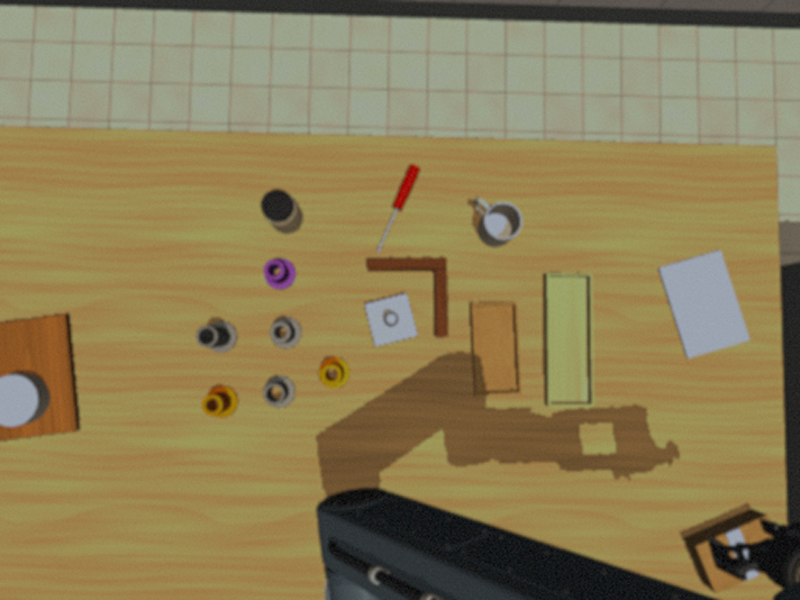

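View pics/scene0.png

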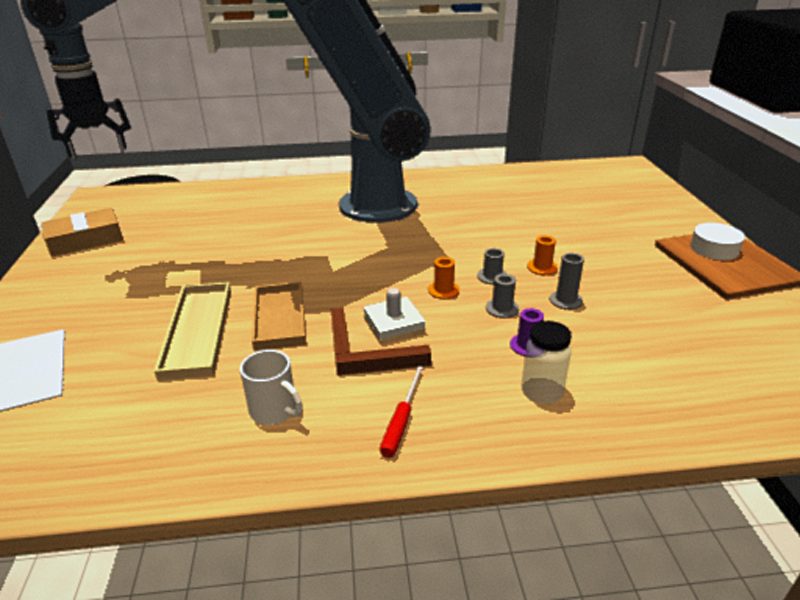

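The top view shows three grey sleeves at about (217,335), (285,331) and (279,391), the gauge at (390,320), the stop corner near (440,265), the carton at (495,347) and the tray at (567,338). Next I enlarge crops to read corners.

```bash
python3 - <<'E'
import cv2,pickle
d=pickle.load(open("snap0.pkl","rb"))
def crop(n,x0,y0,w,h,k,o):
    im=d[n]["image"][y0:y0+h,x0:x0+w,::-1]
    im=cv2.resize(im,None,fx=k,fy=k,interpolation=cv2.INTER_CUBIC)
    for i in range(0,w,10): cv2.putText(im,str(x0+i),(i*k,8),0,.3,(0,0,255)); cv2.line(im,(i*k,10),(i*k,16),(0,0,255))
    for i in range(0,h,10): cv2.putText(im,str(y0+i),(0,i*k+4),0,.3,(255,0,0)); cv2.line(im,(22,i*k),(28,i*k),(255,0,0))
    cv2.imwrite(o,im)
crop("top",225,155,160,110,5,"pics/t1.png")
crop("top",120,190,110,80,7,"pics/t2.png")
crop("scene",270,145,114,85,7,"pics/s1.png")
E
```

```text
(no output)
```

View pics/t1.png

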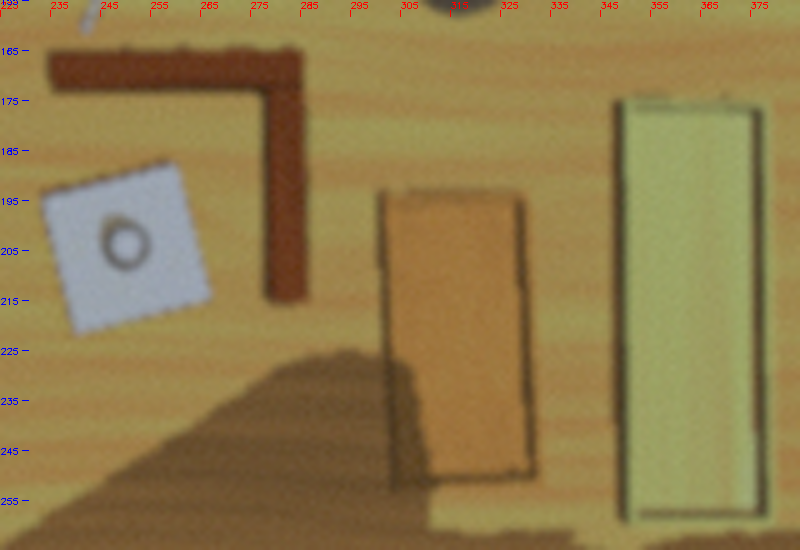

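View pics/t2.png

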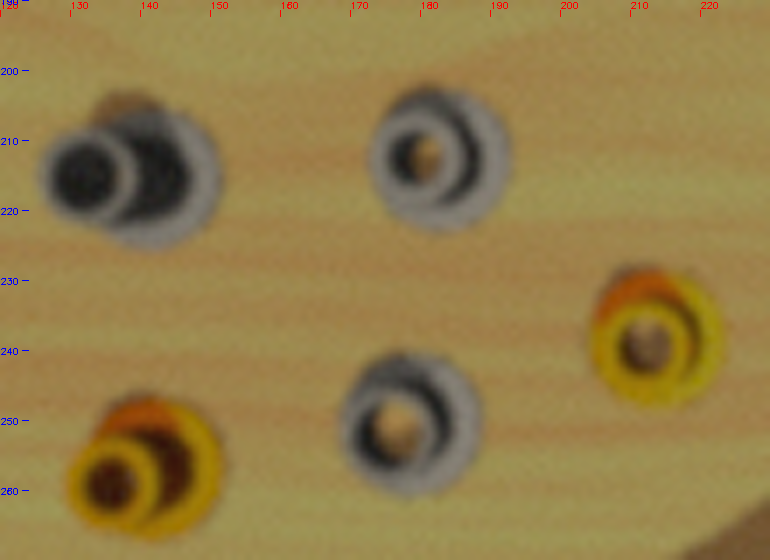

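View pics/s1.png

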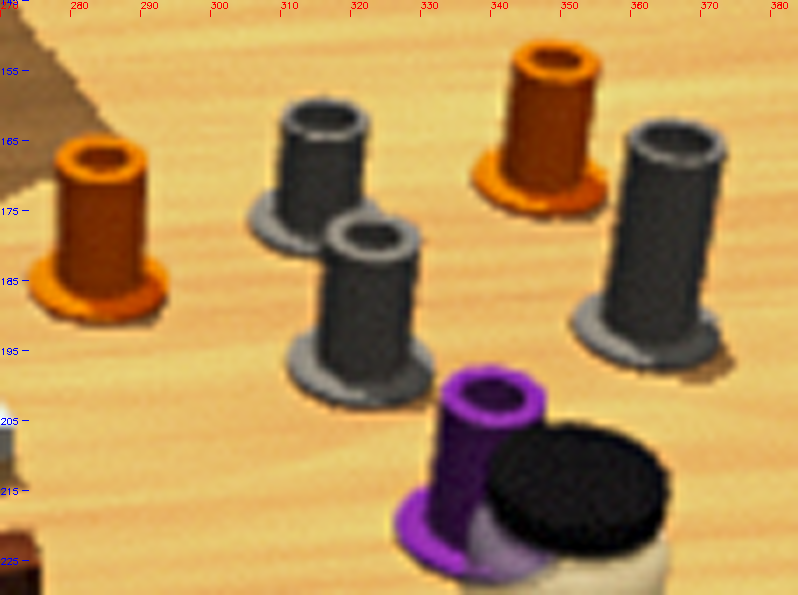

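The crops give:
- **Stop:** top-face outer corner at (302,48) in t1, i.e. about (285,164) in full-image pixels.
- **Gauge:** top corners in t1 at (42,193), (174,163), (212,297) and (77,333), with the pin tip at (127,243).
- **Sleeves:** A is tall, B is medium, C is short. There are also orange and purple look-alikes.

```bash
cat > h.py <<'E'
import numpy as np,cv2
from scipy.optimize import least_squares
def up(p,x0,y0,k): p=np.atleast_2d(np.array(p,float)); return (p+.5)/k-.5+[x0,y0]
def world(c,p,z):
    p=np.atleast_2d(p); T=np.array(c["pose"]); z=np.broadcast_to(z,len(p))
    r=np.c_[(p[:,0]-c["cx"])/c["fx"],(p[:,1]-c["cy"])/c["fy"],np.ones(len(p))]@T[:3,:3].T
    return T[:3,3]+r*((z-T[2,3])/r[:,2])[:,None]
def proj(c,X):
    T=np.array(c["pose"]); q=(np.atleast_2d(X)-T[:3,3])@T[:3,:3]
    return q[:,:2]/q[:,2:]*[c["fx"],c["fy"]]+[c["cx"],c["cy"]]
def fit2d(model,meas): # rigid 2d: returns x,y,yaw,residuals
    m=np.array(model);f=lambda v:((m@np.array([[np.cos(v[2]),np.sin(v[2])],[-np.sin(v[2]),np.cos(v[2])]])+v[:2])-meas).ravel()
    s=least_squares(f,[*meas.mean(0),0]);return s.x,np.linalg.norm(s.fun.reshape(-1,2),axis=1)
E
python3 - <<'E'
import pickle;from h import *
np.set_printoptions(precision=4,suppress=True)
d=pickle.load(open("snap0.pkl","rb"));t=d["top"];s=d["scene"]
g=world(t,up([(42,193),(174,163),(212,297),(77,333)],225,155,5),.03)[:,:2]
print("gauge",fit2d([(.045,.045),(.045,-.045),(-.045,-.045),(-.045,.045)],g))
print("pin",world(t,up([(127,243)],225,155,5),.08))
st=world(t,up([(302,48),(48,52),(53,92),(267,300),(307,302),(265,90)],225,155,5),.03)[:,:2]
print("stop",fit2d([(.025,-.025),(.025,.14),(0,.14),(-.14,0),(-.14,-.025),(0,0)],st))
for n,p,L in(("carton",[(380,190),(523,196),(535,478),(394,488)],.19),("tray",[(617,100),(762,108),(766,517),(623,520)],.275)):
    a=L/2;b=.0475
    print(n,fit2d([(a,b),(a,-b),(-a,-b),(-a,b)],world(t,up(p,225,155,5),.022)[:,:2]))
f=up([(151,177),(441,160),(412,424)],120,190,7);r=up([(84,176),(417,157),(392,430)],120,190,7)
F=world(t,f,.006);print("flange",F)
fs=up([(647,325),(360,362),(319,217)],270,145,7);rs=up([(675,142),(373,237),(325,118)],270,145,7)
print("flange scene",world(s,fs,.006))
for i in range(3):
    print("height",least_squares(lambda v:np.r_[(proj(t,[v])-r[i])[0],(proj(s,[v])-rs[i])[0]],[*F[i,:2],.07]).x)
E
```

```text
gauge (array([ 0.5533, -0.0162,  0.2711]), array([0.0019, 0.0022, 0.0001, 0.0011]))
pin [[ 0.5533 -0.016   0.08  ]]
stop (array([ 0.6577, -0.1037,  0.0338]), array([0.0008, 0.0008, 0.0037, 0.0034, 0.0017, 0.002 ]))
carton (array([ 0.4993, -0.231 ,  0.0483]), array([0.0016, 0.0053, 0.004 , 0.0024]))
tray (array([ 0.5199, -0.3827,  0.0095]), array([0.0017, 0.0058, 0.0052, 0.0029]))
flange [[0.5118 0.3344 0.006 ]
 [0.5222 0.2012 0.006 ]
 [0.4007 0.2106 0.006 ]]
flange scene [[0.5112 0.3354 0.006 ]
 [0.5225 0.2013 0.006 ]
 [0.3991 0.2132 0.006 ]]
height [0.511  0.3352 0.0998]
height [0.5225 0.2012 0.0703]
height [0.4031 0.21   0.0622]
```

Sleeves present: 60 mm (C), 70 mm (B) and 100 mm (A); the readings agree between cameras. I will grip the gauge by its pin, turn it about −13.6° and move it into the corner.

```bash
cat > plan.py <<'E'
import numpy as np,sys
from scipy.spatial.transform import Rotation as R
from station import telemetry
def rot(y): return R.from_euler('z',y)*R.from_euler('x',np.pi)
def plan(wps,row=.058,deg=10):
    """wps: (x,y,z,yaw,opening); prints one call text per 5 rows, starting at the present pose"""
    s=telemetry.sense();p=np.array(s["tcp_pos"]);q=R.from_quat(s["tool_rot"])
    print("from",p.round(4),"yaw",round(np.arctan2(q.as_matrix()[1,0],q.as_matrix()[0,0]),4))
    for w in wps:
        P=np.array(w[:3]);Q=rot(w[3]);rv=(q.inv()*Q).as_rotvec()
        n=max(1,int(np.ceil(max(np.linalg.norm(P-p)/row,np.degrees(np.linalg.norm(rv))/deg)/5)))
        for i in range(n):
            p1=p+(P-p)/(n-i);q1=q*R.from_rotvec(rv/n)
            sh=q.inv().apply(p1-p)*1000;tv=np.degrees(rv/n)
            print(w[:3],"; ".join(" ".join(f"{v:g}" for v in [*np.round(sh*k/5,1),*np.round(tv*k/5,1)])+f" {w[4]}" for k in range(1,6)))
            p=p1;q=q1
E
python3 - <<'E'
from plan import *
plan([(.553,-.016,.20,.271,1),(.553,-.016,.125,.271,1),(.553,-.016,.045,.271,1)])
E
```

```text
from [ 0.2017 -0.591   0.2305] yaw 0.3288
(0.553, -0.016, 0.2) 34.5 -28.7 2.1 -0 -0 0.2 1; 69.1 -57.4 4.2 -0 -0 0.4 1; 103.6 -86.1 6.3 -0 -0 0.7 1; 138.2 -114.9 8.4 -0 -0 0.9 1; 172.7 -143.6 10.5 -0 -0 1.1 1
(0.553, -0.016, 0.2) 34 -29.4 2.1 -0 -0 0.2 1; 68 -58.7 4.2 -0 -0 0.4 1; 101.9 -88.1 6.2 -0 -0 0.7 1; 135.9 -117.5 8.3 -0 -0 0.9 1; 169.9 -146.9 10.4 -0 -0 1.1 1
(0.553, -0.016, 0.2) 33.4 -30 2.1 -0 -0 0.2 1; 66.8 -60 4.1 -0 -0 0.4 1; 100.2 -90.1 6.2 -0 -0 0.7 1; 133.6 -120.1 8.2 -0 -0 0.9 1; 167 -150.1 10.3 -0 -0 1.1 1
(0.553, -0.016, 0.125) 0 -0 15 -0 -0 -0 1; 0 -0 30 -0 -0 -0 1; 0 -0 45 -0 -0 -0 1; 0 -0 60 -0 -0 -0 1; 0 -0 75 -0 -0 -0 1
(0.553, -0.016, 0.045) 0 -0 16 0 0 0 1; 0 -0 32 0 0 0 1; 0 -0 48 0 0 0 1; 0 -0 64 0 0 0 1; 0 -0 80 0 0 0 1
```

{"method": "move_arm", "body": {
  "commands": "35 -29 2 0 0 0.2 1; 69 -57 4 0 0 0.4 1; 104 -86 6 0 0 0.7 1; 138 -115 8 0 0 0.9 1; 173 -144 10 0 0 1.1 1"
}}

```text
t: 0.78
tcp_pos: [0.3196, -0.398, 0.2211]
tool_rot: [0.988, 0.154, 0.0, -0.0]
force: [0.6, 0.2, 0.7]
finger_gap: 1.001
gripper_force: 0.0
```

{"method": "move_arm", "body": {
  "commands": "34 -29 2 0 0 0.2 1; 68 -59 4 0 0 0.4 1; 102 -88 6 0 0 0.7 1; 136 -117 8 0 0 0.9 1; 170 -147 10 0 0 1.1 1"
}}

```text
t: 1.4
tcp_pos: [0.4368, -0.2063, 0.2112]
tool_rot: [0.989, 0.145, 0.0, 0.0]
force: [0.1, 0.1, 0.1]
finger_gap: 0.999
gripper_force: 0.0
```

{"method": "move_arm", "body": {
  "commands": "33 -30 2 0 0 0.2 1; 67 -60 4 0 0 0.4 1; 100 -90 6 0 0 0.7 1; 134 -120 8 0 0 0.9 1; 167 -150 10 0 0 1.1 1"
}}

```text
t: 2.02
tcp_pos: [0.5539, -0.0146, 0.2011]
tool_rot: [0.991, 0.135, -0.0, 0.0]
force: [-0.2, -1.0, 0.0]
finger_gap: 1.002
gripper_force: 0.0
```

{"method": "move_arm", "body": {
  "commands": "0 0 20 0 0 0 1; 0 0 40 0 0 0 1; 0 0 60 0 0 0 1; 0 0 75 0 0 0 1; 0 0 75 0 0 0 1"
}}

```text
t: 2.65
tcp_pos: [0.5523, -0.0159, 0.1251]
tool_rot: [0.991, 0.135, -0.001, -0.001]
force: [-0.5, 0.0, 0.1]
finger_gap: 1.003
gripper_force: 0.0
```

{"method": "move_arm", "body": {
  "commands": "0 0 20 0 0 0 1; 0 0 40 0 0 0 1; 0 0 60 0 0 0 1; 0 0 78 0 0 0 1; 0 0 78 0 0 0 1"
}}

```text
t: 3.28
tcp_pos: [0.553, -0.0161, 0.0479]
tool_rot: [0.991, 0.135, -0.001, -0.0]
force: [-0.9, -0.1, -0.3]
finger_gap: 1.001
gripper_force: 0.0
```

{"method": "move_arm", "body": {
  "commands": "0 0 0 0 0 0 0; 0 0 0 0 0 0 -1; 0 0 0 0 0 0 -1; 0 0 0 0 0 0 -1; 0 0 0 0 0 0 -1",
  "grip_force": 40
}}

```text
t: 3.9
tcp_pos: [0.5536, -0.0159, 0.0492]
tool_rot: [0.991, 0.135, 0.001, 0.0]
force: [-0.1, 0.2, 5.3]
finger_gap: 0.311
gripper_force: 39.4
```

{"method": "move_arm", "body": {
  "commands": "0 0 0 0 0 0 -1; 0 0 0 0 0 0 -1; 0 0 0 0 0 0 -1; 0 0 0 0 0 0 -1; 0 0 0 0 0 0 -1"
}}

```text
t: 4.53
tcp_pos: [0.5536, -0.0159, 0.0492]
tool_rot: [0.991, 0.135, 0.0, 0.0]
force: [-0.0, 1.6, 6.4]
finger_gap: 0.311
gripper_force: 39.4
```

```bash
python3 - <<'E'
from plan import *
plan([(.601,-.0502,.047,.034,-1),(.6112,-.0602,.047,.034,-1)])
E
```

```text
from [ 0.5536 -0.0159  0.0492] yaw 0.2711
(0.601, -0.0502, 0.047) 7.3 9.2 0.4 0 -0 2.7 -1; 14.6 18.3 0.9 0 -0 5.4 -1; 21.9 27.5 1.3 0 -0 8.2 -1; 29.2 36.6 1.8 0 -0 10.9 -1; 36.5 45.8 2.2 0 -0.1 13.6 -1
(0.6112, -0.0602, 0.047) 2 2.1 0 -0 0 -0 -1; 3.9 4.1 0 -0 0 -0 -1; 5.9 6.2 0 -0 0 -0 -1; 7.9 8.3 0 -0 0 -0 -1; 9.9 10.3 0 -0 0 -0 -1
```

{"method": "move_arm", "body": {
  "commands": "7 9 0 0 0 3 -1; 15 18 0 0 0 6 -1; 22 27 0 0 0 9 -1; 30 36 0 0 0 12 -1; 36 45 0 0 0 13.6 -1"
}}

```text
t: 5.15
tcp_pos: [0.5965, -0.047, 0.0491]
tool_rot: [1.0, 0.016, -0.004, -0.002]
force: [-6.3, 7.2, 13.0]
finger_gap: 0.314
gripper_force: 40.1
```

{"method": "move_arm", "body": {
  "commands": "3 3 0 0 0 0 -1; 5 5 0 0 0 0 -1; 7 7 0 0 0 0 -1; 8 8 0 0 0 0 -1; 8 8 0 0 0 0 -1"
}}

```text
t: 5.78
tcp_pos: [0.6048, -0.0548, 0.0492]
tool_rot: [1.0, 0.017, -0.004, -0.002]
force: [-4.8, 6.3, 11.7]
finger_gap: 0.31
gripper_force: 40.0
```

{"method": "move_arm", "body": {
  "commands": "2 1.5 0 0 0 0 -1; 4 3 0 0 0 0 -1; 6 4.5 0 0 0 0 -1; 7 5 0 0 0 0 -1; 7 5 0 0 0 0 -1"
}}

```text
t: 6.4
tcp_pos: [0.6112, -0.0598, 0.0491]
tool_rot: [1.0, 0.017, -0.004, -0.002]
force: [-7.9, 4.7, 12.9]
finger_gap: 0.311
gripper_force: 40.1
```

```bash
python3 - <<'E'
from station import snapshot
import cv2,pickle
d={n:snapshot(n) for n in("scene","top","wrist")}
pickle.dump(d,open("snap1.pkl","wb"))
im=d["wrist"]["image"]
cv2.imwrite("pics/w1.png",cv2.resize(im[:,:,::-1],(800,600),interpolation=cv2.INTER_CUBIC))
E
```

```text
(no output)
```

View pics/w1.png

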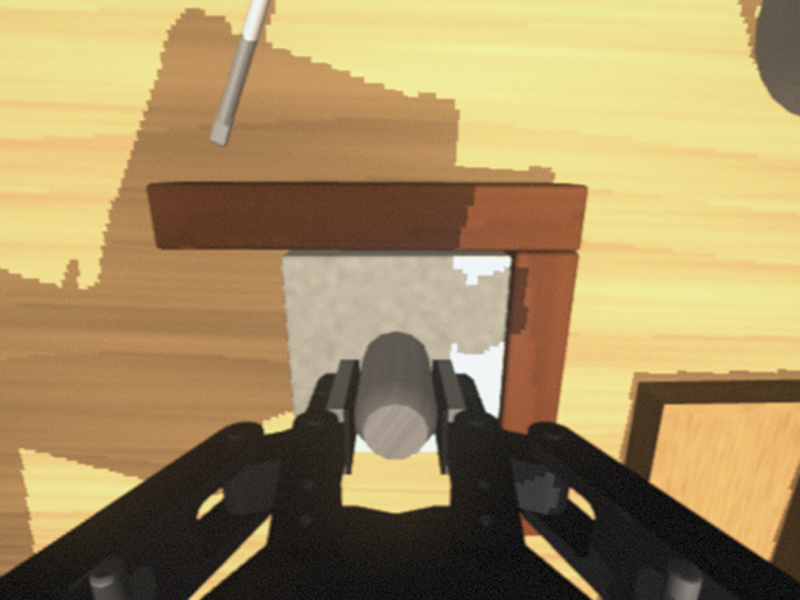

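The wrist view shows the block almost seated, with thin dark gaps at the far rail (row ~252) and the right rail (col ~510). I'll press on in small steps and watch the force.

{"method": "move_arm", "body": {
  "commands": "1 0 0 0 0 0 -1; 2 0 0 0 0 0 -1; 2 0 0 0 0 0 -1; 2 0 0 0 0 0 -1; 2 0 0 0 0 0 -1"
}}

```text
t: 7.18
tcp_pos: [0.6114, -0.0597, 0.0492]
tool_rot: [1.0, 0.017, -0.006, -0.002]
force: [-11.2, 3.2, 15.9]
finger_gap: 0.315
gripper_force: 40.4
```

{"method": "move_arm", "body": {
  "commands": "0 1 0 0 0 0 -1; 0 2 0 0 0 0 -1; 0 2 0 0 0 0 -1; 0 2 0 0 0 0 -1; 0 2 0 0 0 0 -1"
}}

```text
t: 7.8
tcp_pos: [0.613, -0.061, 0.0492]
tool_rot: [1.0, 0.017, -0.005, -0.002]
force: [-10.2, 6.8, 13.8]
finger_gap: 0.309
gripper_force: 40.2
```

{"method": "move_arm", "body": {
  "commands": "1.5 0 0 0 0 0 -1; 3 0 0 0 0 0 -1; 3 0 0 0 0 0 -1; 3 0 0 0 0 0 -1; 3 0 0 0 0 0 -1"
}}

```text
t: 8.43
tcp_pos: [0.613, -0.0609, 0.0491]
tool_rot: [1.0, 0.017, -0.008, -0.003]
force: [-13.4, 5.2, 16.2]
finger_gap: 0.31
gripper_force: 40.6
```

{"method": "move_arm", "body": {
  "commands": "0 1.5 0 0 0 0 -1; 0 3 0 0 0 0 -1; 0 3 0 0 0 0 -1; 0 3 0 0 0 0 -1; 0 3 0 0 0 0 -1"
}}

```text
t: 9.05
tcp_pos: [0.613, -0.0612, 0.0493]
tool_rot: [1.0, 0.017, -0.008, -0.005]
force: [-12.3, 13.0, 18.6]
finger_gap: 0.308
gripper_force: 40.8
```

```bash
python3 - <<'E'
from station import snapshot
import cv2,pickle
c=snapshot("wrist")
im=c["image"][100:300,160:390]
cv2.imwrite("pics/w2.png",cv2.resize(im[:,:,::-1],None,fx=3,fy=3,interpolation=cv2.INTER_CUBIC))
E
```

```text
(no output)
```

View pics/w2.png

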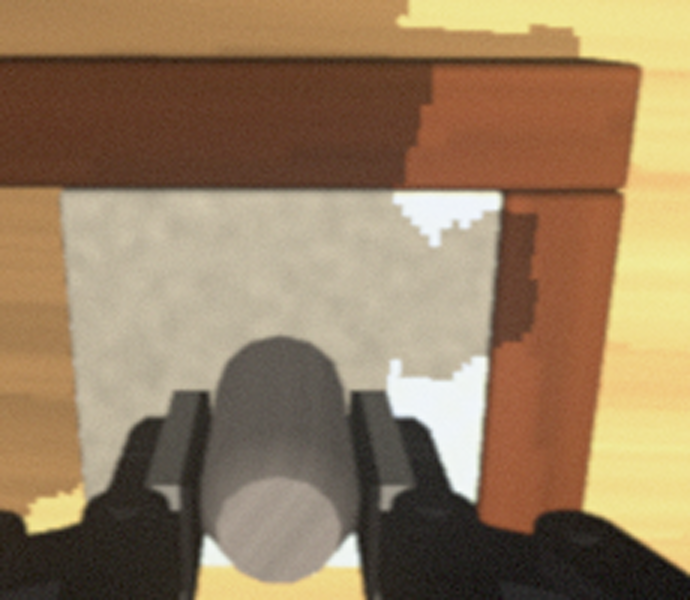

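The block is now flush against both rails, with no gap visible, and reaction forces of ~12 N on each rail. Release, lift and check.

{"method": "move_arm", "body": {
  "commands": "-2 -1 -1 0 0 0 -1; -2 -1 -1 0 0 0 -0.1; -2 -1 -1 0 0 0 0.3; -2 -1 -1 0 0 0 1; -2 -1 -1 0 0 0 1"
}}

```text
t: 9.72
tcp_pos: [0.6188, -0.0665, 0.0492]
tool_rot: [1.0, 0.017, 0.0, 0.0]
force: [-0.4, 0.0, 0.1]
finger_gap: 0.997
gripper_force: 0.0
```

{"method": "move_arm", "body": {
  "commands": "0 0 -25 0 0 0 1; 0 0 -60 0 0 0 1; 0 0 -100 0 0 0 1; 0 0 -140 0 0 0 1; 0 0 -150 0 0 0 1"
}}

```text
t: 10.35
tcp_pos: [0.6203, -0.0668, 0.2023]
tool_rot: [1.0, 0.017, 0.003, 0.001]
force: [0.4, -1.1, 0.5]
finger_gap: 0.997
gripper_force: 0.0
```

```bash
cat > look.py <<'E'
import sys,cv2,pickle
from station import snapshot
def look(name):
    d={n:snapshot(n) for n in("scene","top","wrist")};pickle.dump(d,open(name+".pkl","wb"));return d
def crop(im,x0,y0,w,h,k,o):
    im=cv2.resize(im[y0:y0+h,x0:x0+w,::-1],None,fx=k,fy=k,interpolation=cv2.INTER_CUBIC)
    for i in range(0,w,10): cv2.putText(im,str(x0+i),(i*k,8),0,.3,(0,0,255)); cv2.line(im,(i*k,10),(i*k,16),(0,0,255))
    for i in range(0,h,10): cv2.putText(im,str(y0+i),(0,i*k+4),0,.3,(255,0,0)); cv2.line(im,(22,i*k),(28,i*k),(255,0,0))
    cv2.imwrite(o,im)
E
python3 - <<'E'
from look import *;from plan import *;import numpy as np
d=look("s2");o=pickle.load(open("snap0.pkl","rb"))
for n,(x0,y0,w,h) in {"scene":(270,145,60,90),"top":(165,190,70,80)}.items():
    print(n,np.abs(d[n]["image"].astype(int)-o[n]["image"])[y0:y0+h,x0:x0+w].mean())
plan([(.4005,.211,.15,.03,1),(.4005,.211,.024,.03,1)])
E
```

```text
scene 39.645246913580245
top 29.99357142857143
from [ 0.6181 -0.0661  0.1987] yaw 0.0336
(0.4005, 0.211, 0.15) -20.8 -28.4 4.9 -0 0 0 1; -41.6 -56.9 9.8 -0 0 0 1; -62.4 -85.3 14.7 -0 0 0.1 1; -83.3 -113.7 19.6 -0 0 0.1 1; -104.1 -142.1 24.5 -0 0 0.1 1
(0.4005, 0.211, 0.15) -20.9 -28.4 4.9 -0 0 0 1; -41.7 -56.8 9.8 -0 0 0 1; -62.6 -85.2 14.7 -0 0 0.1 1; -83.5 -113.6 19.5 -0 0 0.1 1; -104.3 -141.9 24.4 -0 0 0.1 1
(0.4005, 0.211, 0.024) 0 -0 25.2 -0 0 0 1; 0 -0 50.4 -0 0 0 1; 0 -0 75.6 -0 0 0 1; 0 -0 100.8 -0 0 0 1; 0 -0 126 -0 0 0 1
```

{"method": "move_arm", "body": {
  "commands": "-21 -28 5 0 0 0 1; -42 -57 10 0 0 0 1; -62 -85 15 0 0 0 1; -83 -114 20 0 0 0 1; -104 -142 25 0 0 0 1"
}}

```text
t: 11.12
tcp_pos: [0.5076, 0.0732, 0.1721]
tool_rot: [1.0, 0.017, -0.002, -0.0]
force: [-0.3, 0.5, -0.3]
finger_gap: 0.997
gripper_force: 0.0
```

{"method": "move_arm", "body": {
  "commands": "-21 -28 5 0 0 0 1; -42 -57 10 0 0 0 1; -63 -85 15 0 0 0 1; -83 -114 20 0 0 0 1; -104 -142 24 0 0 0 1"
}}

```text
t: 11.75
tcp_pos: [0.399, 0.2111, 0.1485]
tool_rot: [1.0, 0.017, -0.002, 0.0]
force: [0.4, -0.1, 0.3]
finger_gap: 0.997
gripper_force: 0.0
```

```bash
python3 - <<'E'
from look import *;from plan import *;import numpy as np;from h import *
d=look("s3")
w=d["wrist"];print(proj(w,[(.4005,.211,.006),(.4005,.211,.06)]))
a=cv2.resize(w["image"][:,:,::-1],(512,384))
t=cv2.resize(d["top"]["image"][155:275,110:300,::-1],None,fx=2.6,fy=2.6,interpolation=cv2.INTER_CUBIC)
t=cv2.copyMakeBorder(t,0,384-t.shape[0],0,0,cv2.BORDER_CONSTANT)
c=np.hstack([a[:,220-100:220+185],t]);print(c.shape);cv2.imwrite("pics/c3.png",c)
E
```

```text
[[253.17691932 177.47223481]
 [253.28962203 192.19582261]]
(384, 779, 3)
```

View pics/c3.png

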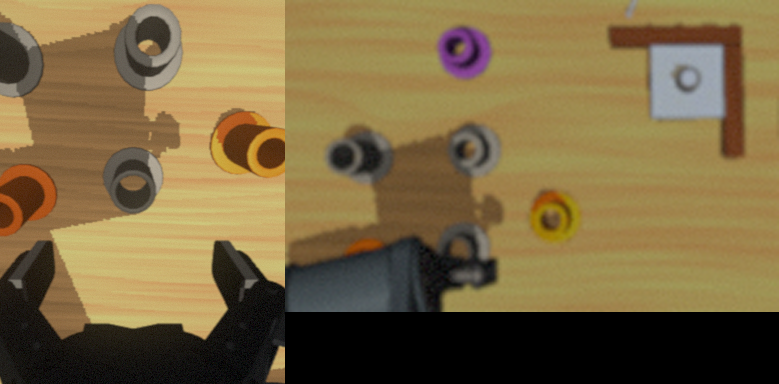

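Wrist view: sleeve C's flange is centred at about (253,177) and its top at (253,193), where predicted, so the calibration holds. The top inset shows the gauge snug in the corner. Next I get an accurate gauge pose and plan the grasp.

```bash
python3 - <<'E'
from look import *;from plan import *;import numpy as np;from h import *
for n in("snap0","s3"):
    t=pickle.load(open(n+".pkl","rb"))["top"]
    hsv=cv2.cvtColor(t["image"],cv2.COLOR_RGB2HSV);m=((hsv[...,1]<75)&(hsv[...,2]>95)).astype(np.uint8)
    m[:, :225]=0;m[:,295:]=0;m[:172]=0;m[230:]=0
    m=cv2.morphologyEx(m,cv2.MORPH_CLOSE,np.ones((5,5)))
    k,l,s,c=cv2.connectedComponentsWithStats(m);i=1+s[1:,4].argmax()
    ct=cv2.findContours((l==i).astype(np.uint8),0,2)[0][0];r=cv2.minAreaRect(ct)
    W=world(t,cv2.boxPoints(r),.03);print(n,r,W.mean(0),np.linalg.norm(W-np.roll(W,1,0),axis=1),np.degrees(np.arctan2(*(W[1]-W[0])[1::-1])))
plan([(.4005,.211,.024,.03,1)])
E
```

```text
snap0 ((249.75003051757812, 204.25), (29.368526458740234, 29.215829849243164), 75.25643920898438) [ 0.55218192 -0.01589512  0.03      ] [0.09372773 0.0935846  0.09401811 0.09313375] -74.03376294631366
s3 ((264.5, 186.0), (28.0, 29.0), 90.0) [ 0.61168078 -0.06207463  0.03      ] [0.09011569 0.09338963 0.09027658 0.09290203] -88.7591751704058
from [0.3985 0.2111 0.1487] yaw 0.0368
(0.4005, 0.211, 0.024) 0.5 0 24.9 0 0.1 0.1 1; 1.1 0 49.9 0 0.1 0.2 1; 1.6 0 74.8 0 0.2 0.2 1; 2.1 0 99.7 0.1 0.2 0.3 1; 2.6 0 124.7 0.1 0.3 0.4 1
```

{"method": "move_arm", "body": {
  "commands": "2 0 30 0 0 0 1; 2 0 60 0 0 0 1; 2 0 90 0 0 0 1; 2 0 120 0 0 0 1; 2 0 125 0 0 0 1"
}}

```text
t: 12.52
tcp_pos: [0.4025, 0.2096, 0.0232]
tool_rot: [1.0, 0.016, -0.002, 0.001]
force: [-0.2, -0.0, -0.7]
finger_gap: 1.0
gripper_force: 0.0
```

{"method": "move_arm", "body": {
  "commands": "0 0 0 0 0 0 -1; 0 0 0 0 0 0 -1; 0 0 0 0 0 0 -1; 0 0 0 0 0 0 -1; 0 0 0 0 0 0 -1",
  "grip_force": 40
}}

```text
t: 13.15
tcp_pos: [0.4039, 0.2109, 0.0265]
tool_rot: [1.0, 0.017, 0.001, -0.0]
force: [0.7, -1.7, 6.9]
finger_gap: 0.486
gripper_force: 40.6
```

{"method": "move_arm", "body": {
  "commands": "0 0 -25 0 0 0 -1; 0 0 -60 0 0 0 -1; 0 0 -100 0 0 0 -1; 0 0 -135 0 0 0 -1; 0 0 -135 0 0 0 -1"
}}

```text
t: 13.78
tcp_pos: [0.4047, 0.2113, 0.1629]
tool_rot: [1.0, 0.017, 0.003, -0.001]
force: [0.6, -0.3, -2.2]
finger_gap: 0.486
gripper_force: 41.0
```

```bash
python3 - <<'E'
from plan import *
plan([(.614,-.0613,.15,.03,-1)])
E
```

```text
from [0.4047 0.2113 0.1629] yaw 0.0342
(0.614, -0.0613, 0.15) 20 28 1.4 -0 -0 0 -1; 40 55.9 2.8 -0 -0.1 0 -1; 59.9 83.9 4.1 -0 -0.1 0.1 -1; 79.9 111.9 5.5 -0 -0.2 0.1 -1; 99.9 139.8 6.9 -0 -0.2 0.1 -1
(0.614, -0.0613, 0.15) 20 27.9 1.3 -0 -0 0 -1; 40.1 55.8 2.7 -0 -0.1 0 -1; 60.1 83.8 4 -0 -0.1 0.1 -1; 80.2 111.7 5.3 -0 -0.2 0.1 -1; 100.2 139.6 6.7 -0 -0.2 0.1 -1
```

{"method": "move_arm", "body": {
  "commands": "20 28 1 0 0 0 -1; 40 56 2 0 0 0 -1; 60 84 3 0 0 0 -1; 80 112 5 0 0 0 -1; 100 140 6 0 0 0 -1"
}}

```text
t: 14.4
tcp_pos: [0.5071, 0.0734, 0.1527]
tool_rot: [1.0, 0.017, -0.002, -0.0]
force: [0.6, 0.4, -1.6]
finger_gap: 0.489
gripper_force: 41.0
```

{"method": "move_arm", "body": {
  "commands": "20 28 1 0 0 0 -1; 45 65 2 0 0 0 -1; 70 97 4 0 0 0 -1; 100 140 6 0 0 0 -1; 100 140 6 0 0 0 -1"
}}

```text
t: 15.02
tcp_pos: [0.6144, -0.0657, 0.1465]
tool_rot: [1.0, 0.015, 0.001, 0.0]
force: [-0.9, 0.2, -1.2]
finger_gap: 0.486
gripper_force: 41.1
```

```bash
python3 - <<'E'
from look import *;from plan import *;from h import *
d=look("s4");plan([(.614,-.0613,.135,.034,-1)])
w=d["wrist"]["image"];crop(w,170,130,160,120,5,"pics/w4.png")
E
```

```text
from [ 0.6105 -0.0615  0.1466] yaw 0.0337
(0.614, -0.0613, 0.135) 0.7 -0 2.3 -0 0 -0 -1; 1.4 -0 4.6 -0 0.1 -0 -1; 2.1 -0 7 -0.1 0.1 -0 -1; 2.8 -0 9.3 -0.1 0.2 -0 -1; 3.5 -0.1 11.6 -0.1 0.2 -0 -1
```

View pics/w4.png

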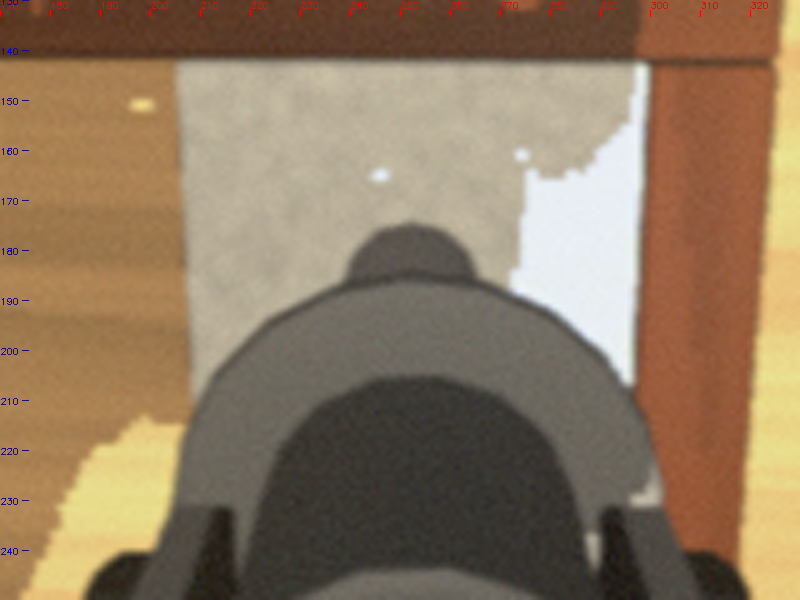

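```bash
python3 - <<'E'
from look import *;from plan import *;from h import *
w=pickle.load(open("s4.pkl","rb"))["wrist"]
print(w["pose"][:3,3])
print("pin",world(w,up([(411,224)],170,130,5),.03)-[.014,0,0],"rail",world(w,up([(405,60)],170,130,5),.03)-[.045,0,0])
for z in(.118,.120,.122):print("sleeve",world(w,up([(411,279)],170,130,5),z)-[.033,0,0])
E
```

```text
[ 0.68559076 -0.06050329  0.28839959]
pin [[ 0.61108388 -0.0609469   0.03      ]] rail [[ 0.6118275  -0.05879349  0.03      ]]
sleeve [[ 0.60531073 -0.0610323   0.118     ]]
sleeve [[ 0.60586566 -0.06102609  0.12      ]]
sleeve [[ 0.60642059 -0.06101988  0.122     ]]
```

Wrist crop: the pin foot's far edge is at (252.5,175) and the sleeve flange's far edge at (252,186). Laterally it is aligned; the sleeve needs about +5 mm in x.

{"method": "move_arm", "body": {
  "commands": "2 0 10 0 0 0 -1; 5 0 20 0 0 0 -1; 5 0 30 0 0 0 -1; 5 0 34 0 0 0 -1; 5 0 34 0 0 0 -1"
}}

```text
t: 15.8
tcp_pos: [0.6171, -0.062, 0.1138]
tool_rot: [1.0, 0.017, -0.0, -0.0]
force: [-0.7, -0.2, -1.0]
finger_gap: 0.487
gripper_force: 41.1
```

{"method": "move_arm", "body": {
  "commands": "0 0 3 0 0 0 -1; 0 0 6 0 0 0 -1; 0 0 10 0 0 0 -1; 0 0 14 0 0 0 -1; 0 0 14 0 0 0 -1"
}}

```text
t: 16.42
tcp_pos: [0.6171, -0.0621, 0.0998]
tool_rot: [1.0, 0.017, -0.0, -0.0]
force: [0.6, 0.7, -1.1]
finger_gap: 0.488
gripper_force: 41.1
```

No reaction below the tip, so the sleeve is going over the pin. Continue home.

{"method": "move_arm", "body": {
  "commands": "0 0 8 0 0 0 -1; 0 0 16 0 0 0 -1; 0 0 24 0 0 0 -1; 0 0 32 0 0 0 -1; 0 0 36 0 0 0 -1"
}}

```text
t: 17.05
tcp_pos: [0.6166, -0.0618, 0.0634]
tool_rot: [1.0, 0.017, -0.001, -0.0]
force: [-3.1, 2.3, 1.3]
finger_gap: 0.489
gripper_force: 41.3
```

{"method": "move_arm", "body": {
  "commands": "0 0 3 0 0 0 -1; 0 0 6 0 0 0 -1; 0 0 9 0 0 0 -1; 0 0 9 0 0 0 -1; 0 0 9 0 0 0 -1"
}}

```text
t: 17.68
tcp_pos: [0.6165, -0.0618, 0.0566]
tool_rot: [1.0, 0.017, -0.001, -0.0]
force: [-6.4, 2.2, 10.1]
finger_gap: 0.49
gripper_force: 42.0
```

Home: underside at about 30 mm with a 10 N reaction. I'll hold, lift off and go over the tray.

{"method": "move_arm", "body": {
  "commands": "0 0 0 0 0 0 -1; 0 0 0 0 0 0 -1; 0 0 -3 0 0 0 -1; 0 0 -15 0 0 0 -1; 0 0 -30 0 0 0 -1"
}}

```text
t: 18.3
tcp_pos: [0.6171, -0.062, 0.0855]
tool_rot: [1.0, 0.017, -0.001, -0.0]
force: [-1.9, 1.3, -2.7]
finger_gap: 0.487
gripper_force: 41.0
```

{"method": "move_arm", "body": {
  "commands": "0 0 -20 0 0 0 -1; 0 0 -40 0 0 0 -1; 0 0 -70 0 0 0 -1; 0 0 -100 0 0 0 -1; 0 0 -100 0 0 0 -1"
}}

```text
t: 18.92
tcp_pos: [0.6216, -0.0637, 0.19]
tool_rot: [1.0, 0.017, 0.006, 0.002]
force: [0.5, 0.0, -0.9]
finger_gap: 0.485
gripper_force: 41.2
```

```bash
python3 - <<'E'
from plan import *
plan([(.4545,-.3834,.16,.01,-1)])
E
```

```text
from [ 0.6216 -0.0637  0.19  ] yaw 0.0337
(0.4545, -0.3834, 0.16) -17.8 31.4 2.9 0 -0.1 0.1 -1; -35.6 62.7 5.9 0 -0.1 0.3 -1; -53.5 94.1 8.8 0.1 -0.2 0.4 -1; -71.3 125.5 11.7 0.1 -0.3 0.5 -1; -89.1 156.9 14.6 0.1 -0.4 0.7 -1
(0.4545, -0.3834, 0.16) -17.4 31.6 3 0 -0.1 0.1 -1; -34.9 63.2 5.9 0 -0.1 0.3 -1; -52.3 94.8 8.9 0.1 -0.2 0.4 -1; -69.7 126.4 11.9 0.1 -0.3 0.5 -1; -87.1 157.9 14.8 0.1 -0.4 0.7 -1
```

{"method": "move_arm", "body": {
  "commands": "-18 31 3 0 0 0.1 -1; -36 63 6 0 0 0.3 -1; -53 94 9 0 0 0.4 -1; -71 125 12 0 0 0.5 -1; -89 157 15 0 0 0.7 -1"
}}

```text
t: 19.55
tcp_pos: [0.5337, -0.2236, 0.1698]
tool_rot: [1.0, 0.011, 0.001, 0.001]
force: [0.0, -0.0, -1.4]
finger_gap: 0.49
gripper_force: 41.2
```

{"method": "move_arm", "body": {
  "commands": "-17 32 3 0 0 0.1 -1; -39 70 6 0 0 0.3 -1; -61 110 9 0 0 0.4 -1; -83 158 15 0 0 0.7 -1; -83 158 15 0 0 0.7 -1"
}}

```text
t: 20.18
tcp_pos: [0.4531, -0.3865, 0.1546]
tool_rot: [1.0, 0.002, 0.001, 0.002]
force: [0.5, 0.1, -1.3]
finger_gap: 0.484
gripper_force: 41.2
```

```bash
python3 - <<'E'
from look import *;from plan import *
d=look("s5");print(telemetry.sense()["tcp_pos"])
import numpy as np
w=cv2.resize(d["wrist"]["image"][:,:,::-1],None,fx=1.5,fy=1.5)[:,::];cv2.imwrite("pics/w5.png",w)
E
```

```text
[ 0.45418824 -0.38151335  0.15486557]
```

View pics/w5.png

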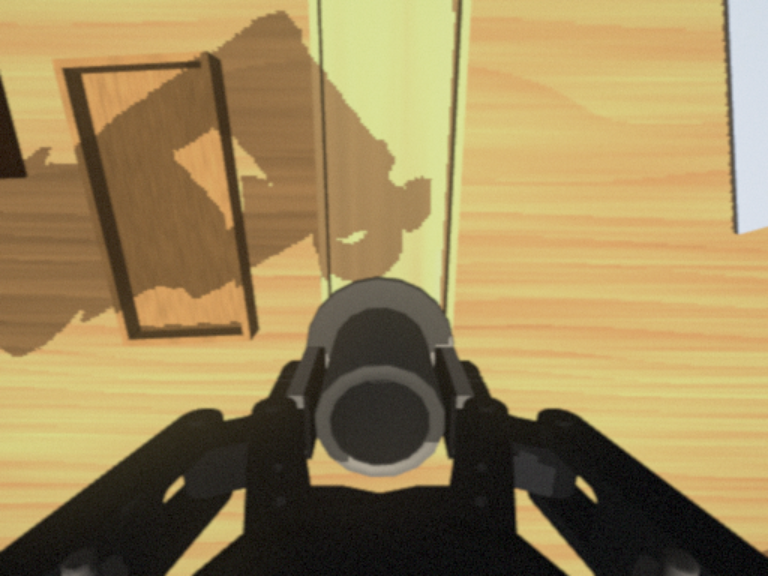

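```bash
python3 - <<'E'
from look import *;from plan import *;from h import *
d=pickle.load(open("s5.pkl","rb"));w=d["wrist"]
print("inner floor/wall, z.005",world(w,up([(330,285),(447,285)],0,0,1.5),.005))
print("outer top z.022",world(w,up([(308,5),(470,5)],0,0,1.5),.022))
print("far inner top edges z.022",world(w,up([(322,5),(462,5)],0,0,1.5),.022))
print("carton outer top z.022",world(w,up([(55,62),(212,53),(257,333),(127,340)],0,0,1.5),.022))
plan([(.4545,-.3834,.04,.01,-1)])
E
```

```text
inner floor/wall, z.005 [[ 0.44269498 -0.34570344  0.005     ]
 [ 0.44342358 -0.43362702  0.005     ]]
outer top z.022 [[ 0.61807056 -0.33969305  0.022     ]
 [ 0.61883254 -0.43440291  0.022     ]]
far inner top edges z.022 [[ 0.61813642 -0.34787885  0.022     ]
 [ 0.61879491 -0.42972648  0.022     ]]
carton outer top z.022 [[ 0.58709893 -0.18500278  0.022     ]
 [ 0.59271063 -0.28074705  0.022     ]
 [ 0.41049499 -0.29321394  0.022     ]
 [ 0.40410561 -0.19674891  0.022     ]]
from [ 0.4542 -0.3815  0.1549] yaw 0.0091
(0.4545, -0.3834, 0.04) 0.1 0.4 23 -0 0 -0 -1; 0.1 0.8 45.9 -0 0 -0 -1; 0.2 1.2 68.9 -0 0 -0 -1; 0.2 1.6 91.9 -0 0 -0 -1; 0.3 1.9 114.9 -0 0 -0.1 -1
```

Tray centre line from the wrist view is y ≈ −0.388 and the carton centre ≈ (0.499, −0.239), yaw 0.066. Shift 7 mm in tool y and set down.

{"method": "move_arm", "body": {
  "commands": "0 4 25 0 0 0 -1; 0 7 50 0 0 0 -1; 0 7 75 0 0 0 -1; 0 7 100 0 0 0 -1; 0 7 110 0 0 0 -1"
}}

```text
t: 20.95
tcp_pos: [0.4545, -0.3868, 0.044]
tool_rot: [1.0, 0.006, -0.001, -0.001]
force: [0.6, 0.4, -1.5]
finger_gap: 0.484
gripper_force: 41.3
```

{"method": "move_arm", "body": {
  "commands": "0 0 3 0 0 0 -1; 0 0 6 0 0 0 -1; 0 0 9 0 0 0 -1; 0 0 12 0 0 0 -1; 0 0 13 0 0 0 -1"
}}

```text
t: 21.58
tcp_pos: [0.4542, -0.3889, 0.0323]
tool_rot: [1.0, 0.005, 0.0, 0.0]
force: [-0.7, -0.2, -1.5]
finger_gap: 0.483
gripper_force: 41.3
```

{"method": "move_arm", "body": {
  "commands": "0 0 1 0 0 0 -1; 0 0 1 0 0 0 0; 0 0 1 0 0 0 0.5; 0 0 1 0 0 0 1; 0 0 1 0 0 0 1"
}}

```text
t: 22.2
tcp_pos: [0.4544, -0.3889, 0.0314]
tool_rot: [1.0, 0.005, 0.0, 0.0]
force: [-0.5, -0.5, -0.5]
finger_gap: 1.0
gripper_force: 0.0
```

{"method": "move_arm", "body": {
  "commands": "0 0 -20 0 0 0 1; 0 0 -60 0 0 0 1; 0 0 -110 0 0 0 1; 0 0 -160 0 0 0 1; 0 0 -160 0 0 0 1"
}}

```text
t: 22.82
tcp_pos: [0.4563, -0.3911, 0.1961]
tool_rot: [1.0, 0.005, 0.003, 0.004]
force: [0.6, -0.8, 0.0]
finger_gap: 1.003
gripper_force: 0.0
```

```bash
python3 - <<'E'
from look import *;from plan import *
d=look("s6")
plan([(.5222,.2012,.18,.04,1)])
E
```

```text
from [ 0.4537 -0.388   0.1905] yaw 0.0094
(0.5222, 0.2012, 0.18) 4.9 -39.2 0.8 -0 0 -0.1 1; 9.9 -78.5 1.5 -0 0 -0.2 1; 14.8 -117.7 2.3 -0 0 -0.4 1; 19.8 -156.9 3 -0 0 -0.5 1; 24.7 -196.2 3.8 -0 0 -0.6 1
(0.5222, 0.2012, 0.18) 5.3 -39.2 0.7 -0 0 -0.1 1; 10.7 -78.4 1.5 -0 0 -0.2 1; 16 -117.6 2.2 -0 0 -0.4 1; 21.4 -156.7 2.9 -0 0 -0.5 1; 26.7 -195.9 3.7 -0 0 -0.6 1
(0.5222, 0.2012, 0.18) 5.7 -39.1 0.7 -0 0 -0.1 1; 11.5 -78.3 1.4 -0 0 -0.2 1; 17.2 -117.4 2.1 -0 0 -0.4 1; 22.9 -156.5 2.9 -0 0 -0.5 1; 28.7 -195.6 3.6 -0 0 -0.6 1
```

```bash
cat > chk.py <<'E'
from look import *;import numpy as np,sys
from h import *
def grey(n,mx=None):
    """dark/grey sleeve blobs in top view, compared with the start by template matching"""
    o=pickle.load(open("snap0.pkl","rb"))["top"]["image"];t=pickle.load(open(n+".pkl","rb"))["top"]["image"]
    for k,(x,y) in {"A":(138,215),"B":(182,212)}.items():
        T=o[y-16:y+17,x-20:x+20];S=t[y-50:y+51,max(0,x-60):x+61]
        r=cv2.matchTemplate(S,T,cv2.TM_CCOEFF_NORMED);_,v,_,l=cv2.minMaxLoc(r)
        print(k,"score",round(v,3),"shift px",l[0]+20+max(0,x-60)-x,l[1]+16+y-50-y)
E
python3 - <<'E'
from chk import *
grey("s6")
E
```

```text
A score 0.997 shift px 0 0
B score 0.994 shift px 0 0
```

{"method": "move_arm", "body": {
  "commands": "5 -39 1 0 0 -0.1 1; 10 -78 2 0 0 -0.2 1; 15 -118 2 0 0 -0.4 1; 20 -157 3 0 0 -0.5 1; 25 -196 4 0 0 -0.6 1"
}}

```text
t: 23.6
tcp_pos: [0.4763, -0.1906, 0.1853]
tool_rot: [1.0, 0.01, -0.002, -0.001]
force: [-0.0, 0.1, -0.0]
finger_gap: 1.002
gripper_force: 0.0
```

{"method": "move_arm", "body": {
  "commands": "5 -39 1 0 0 -0.1 1; 11 -78 2 0 0 -0.2 1; 16 -118 2 0 0 -0.4 1; 21 -157 3 0 0 -0.5 1; 27 -196 4 0 0 -0.6 1"
}}

```text
t: 24.22
tcp_pos: [0.4992, 0.0054, 0.1814]
tool_rot: [1.0, 0.015, -0.002, -0.001]
force: [0.6, -0.4, 0.5]
finger_gap: 1.002
gripper_force: 0.0
```

{"method": "move_arm", "body": {
  "commands": "6 -39 1 0 0 0 1; 12 -85 2 0 0 0 1; 18 -130 2 0 0 0 1; 23 -170 3 0 0 0 1; 24 -196 4 0 0 0 1"
}}

```text
t: 24.85
tcp_pos: [0.5173, 0.2022, 0.1771]
tool_rot: [1.0, 0.016, -0.002, 0.0]
force: [0.3, 0.0, -0.2]
finger_gap: 1.001
gripper_force: 0.0
```

```bash
python3 - <<'E'
from look import *;from plan import *;from h import *;from chk import *
d=look("s7");grey("s7")
plan([(.5222,.2012,.06,.04,1)])
w=d["wrist"];X=[(.5222+.033*np.cos(a),.2012+.033*np.sin(a),.003) for a in np.linspace(0,6.2832,40)]
im=w["image"].copy()
cv2.polylines(im,[proj(w,X).round().astype(int)],True,(255,0,0))
crop(im,160,100,180,140,4,"pics/w7.png")
E
```

```text
A score 0.494 shift px -24 34
B score 0.479 shift px -4 -34
from [0.5172 0.2012 0.1774] yaw 0.0329
(0.5222, 0.2012, 0.06) 1.1 0 23.5 0 0 -0.1 1; 2.2 0 46.9 0 0.1 -0.2 1; 3.3 0.1 70.4 0 0.1 -0.2 1; 4.4 0.1 93.9 0 0.2 -0.3 1; 5.5 0.1 117.4 0 0.2 -0.4 1
```

View pics/w7.png

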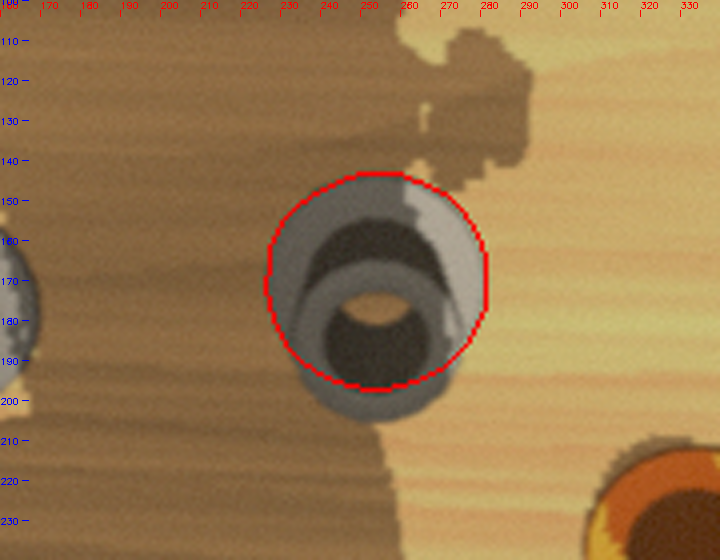

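Red outline (predicted flange) lies exactly on sleeve B at (254,171). Descend and grip.

{"method": "move_arm", "body": {
  "commands": "3 0 30 0 0 0 1; 4 0 65 0 0 0 1; 4 0 100 0 0 0 1; 4 0 135 0 0 0 1; 4 0 149 0 0 0 1"
}}

```text
t: 25.62
tcp_pos: [0.5207, 0.199, 0.0278]
tool_rot: [1.0, 0.014, -0.003, 0.001]
force: [-0.0, 0.7, -0.2]
finger_gap: 1.005
gripper_force: 0.0
```

{"method": "move_arm", "body": {
  "commands": "0 0 0 0 0 0 1; 0 0 0 0 0 0 -1; 0 0 0 0 0 0 -1; 0 0 0 0 0 0 -1; 0 0 0 0 0 0 -1"
}}

```text
t: 26.25
tcp_pos: [0.5234, 0.2009, 0.0318]
tool_rot: [1.0, 0.015, 0.001, -0.0]
force: [-1.2, -0.7, 6.5]
finger_gap: 0.491
gripper_force: 40.2
```

```bash
python3 - <<'E'
from plan import *
s=telemetry.sense();print(s["tcp_pos"],s["finger_gap"],s["gripper_force"])
E
```

```text
[0.52341546 0.20089108 0.03177134] 0.49061988311038757 40.24162611924112
```

{"method": "move_arm", "body": {
  "commands": "0 0 -25 0 0 0 -1; 0 0 -60 0 0 0 -1; 0 0 -100 0 0 0 -1; 0 0 -130 0 0 0 -1; 0 0 -130 0 0 0 -1"
}}

```text
t: 26.88
tcp_pos: [0.5241, 0.2011, 0.1628]
tool_rot: [1.0, 0.015, 0.003, -0.0]
force: [0.1, -0.3, -1.9]
finger_gap: 0.485
gripper_force: 41.0
```

```bash
python3 - <<'E'
from plan import *
plan([(.612,-.062,.15,.034,-1)])
E
```

```text
from [0.5241 0.2011 0.1628] yaw 0.0306
(0.612, -0.062, 0.15) 15.9 53.1 2.6 -0 -0.1 -0 -1; 31.9 106.3 5.2 -0 -0.1 -0.1 -1; 47.8 159.4 7.8 -0 -0.2 -0.1 -1; 63.7 212.5 10.4 -0 -0.3 -0.2 -1; 79.7 265.7 13 -0 -0.3 -0.2 -1
```

{"method": "move_arm", "body": {
  "commands": "10 30 1 0 0 0 -1; 22 75 4 0 0 0 -1; 36 120 6 0 0 0 -1; 50 165 8 0 0 0 -1; 60 200 10 0 0 0 -1"
}}

```text
t: 27.5
tcp_pos: [0.5881, 0.0009, 0.1483]
tool_rot: [1.0, 0.015, -0.001, -0.0]
force: [0.1, 1.1, -1.6]
finger_gap: 0.489
gripper_force: 41.0
```

{"method": "move_arm", "body": {
  "commands": "6 20 1 0 0 0 -1; 12 40 2 0 0 0 -1; 18 60 3 0 0 0 -1; 20 66 3 0 0 0 -1; 20 66 3 0 0 0 -1"
}}

```text
t: 28.12
tcp_pos: [0.6106, -0.0627, 0.1473]
tool_rot: [1.0, 0.015, -0.0, -0.0]
force: [0.6, 0.4, -1.0]
finger_gap: 0.488
gripper_force: 41.1
```

```bash
python3 - <<'E'
from look import *;from plan import *;from h import *
d=look("s8")
p=telemetry.sense()["tcp_pos"];plan([(.6135,-.062,.1168,.034,-1)])
w=d["wrist"];im=w["image"].copy()
c=lambda x,y,z,r:cv2.polylines(im,[(proj(w,[(x+r*np.cos(a),y+r*np.sin(a),z) for a in np.linspace(0,6.2832,60)])*16).round().astype(int)],True,(255,0,0),1,0,4)
c(.612,-.062,.03,.014);c(p[0]-.0015,p[1],p[2]-.0318,.033)
crop(im,170,120,160,120,5,"pics/w8.png")
E
```

```text
from [ 0.6102 -0.0618  0.1474] yaw 0.0312
(0.6135, -0.062, 0.1168) 0.7 0.1 6.1 -0 0 -0 -1; 1.3 0.1 12.2 -0 0 -0.1 -1; 2 0.2 18.3 -0 0 -0.1 -1; 2.6 0.2 24.5 -0 0 -0.1 -1; 3.3 0.3 30.6 -0 0 -0.2 -1
```

View pics/w8.png

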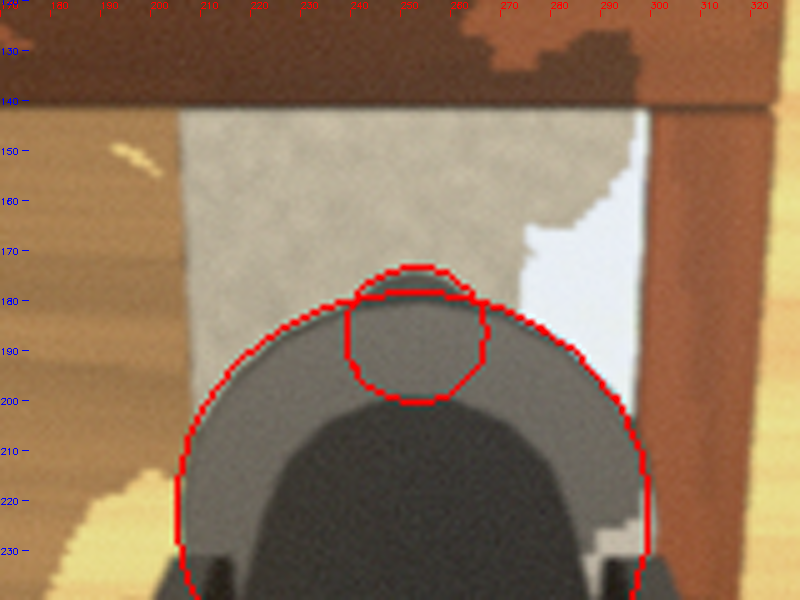

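Overlay: predicted flange and pin edges match to ~1 px, so +3 mm in x centres it. Lower to the tip and test.

{"method": "move_arm", "body": {
  "commands": "1 0 8 0 0 0 -1; 3 0 16 0 0 0 -1; 3 0 24 0 0 0 -1; 3 0 30 0 0 0 -1; 3 0 30 0 0 0 -1"
}}

```text
t: 28.9
tcp_pos: [0.6131, -0.0626, 0.1165]
tool_rot: [1.0, 0.015, -0.001, -0.0]
force: [0.3, 0.3, -1.2]
finger_gap: 0.491
gripper_force: 41.1
```

{"method": "move_arm", "body": {
  "commands": "0 0 3 0 0 0 -1; 0 0 6 0 0 0 -1; 0 0 9 0 0 0 -1; 0 0 12 0 0 0 -1; 0 0 12 0 0 0 -1"
}}

```text
t: 29.52
tcp_pos: [0.6132, -0.0615, 0.1059]
tool_rot: [1.0, 0.015, -0.0, -0.001]
force: [-1.1, 3.4, 4.5]
finger_gap: 0.484
gripper_force: 41.5
```

{"method": "move_arm", "body": {
  "commands": "0 0 1 0 0 0 -1; 0 0 2 0 0 0 -1; 0 0 3 0 0 0 -1; 0 0 4 0 0 0 -1; 0 0 4 0 0 0 -1"
}}

```text
t: 30.15
tcp_pos: [0.6138, -0.0616, 0.1053]
tool_rot: [1.0, 0.015, 0.001, -0.001]
force: [-5.5, 4.0, 21.4]
finger_gap: 0.487
gripper_force: 43.1
```

Firm stop at the taper (net ~22 N with mainly vertical reaction), so the 70 mm sleeve does not fit. Lift and take it to the carton.

{"method": "move_arm", "body": {
  "commands": "0 0 -4 0 0 0 -1; 0 0 -4 0 0 0 -1; 0 0 -10 0 0 0 -1; 0 0 -25 0 0 0 -1; 0 0 -50 0 0 0 -1"
}}

```text
t: 30.78
tcp_pos: [0.6136, -0.0634, 0.1512]
tool_rot: [1.0, 0.015, -0.001, 0.0]
force: [-0.5, -0.3, -2.0]
finger_gap: 0.489
gripper_force: 41.1
```

```bash
python3 - <<'E'
from plan import *
plan([(.5405,-.2370,.13,.06,-1),(.5405,-.2370,.038,.06,-1)])
E
```

```text
from [ 0.6136 -0.0634  0.1512] yaw 0.0302
(0.5405, -0.237, 0.13) -15.6 34.3 4.3 0 0 -0.3 -1; -31.3 68.5 8.6 0 0 -0.7 -1; -46.9 102.8 12.9 0 0 -1 -1; -62.6 137.1 17.1 0 0.1 -1.4 -1; -78.2 171.3 21.4 0 0.1 -1.7 -1
(0.5405, -0.237, 0.038) -0 -0 18.4 -0 -0 0 -1; -0 -0 36.8 -0 -0 0 -1; -0 -0 55.2 -0 -0 0 -1; -0 -0 73.6 -0 -0 0 -1; -0 -0 92 -0 -0 0 -1
```

{"method": "move_arm", "body": {
  "commands": "-16 34 0 0 0 -0.3 -1; -36 80 5 0 0 -0.7 -1; -57 125 10 0 0 -1 -1; -74 162 16 0 0 -1.4 -1; -78 171 21 0 0 -1.7 -1"
}}

```text
t: 31.4
tcp_pos: [0.5405, -0.2395, 0.1307]
tool_rot: [1.0, 0.028, 0.001, 0.001]
force: [-0.5, -0.0, -1.4]
finger_gap: 0.487
gripper_force: 41.2
```

{"method": "move_arm", "body": {
  "commands": "0 0 0 0 0 0 -1; 0 0 5 0 0 0 -1; 0 0 25 0 0 0 -1; 0 0 50 0 0 0 -1; 0 0 50 0 0 0 -1"
}}

```text
t: 32.02
tcp_pos: [0.54, -0.2337, 0.0786]
tool_rot: [1.0, 0.031, -0.002, -0.001]
force: [0.0, 0.5, -1.7]
finger_gap: 0.489
gripper_force: 41.1
```

```bash
python3 - <<'E'
from look import *;from plan import *;from h import *
d=look("s9")
plan([(.5405,-.2370,.038,.06,-1)])
w=d["wrist"];crop(w["image"],110,110,300,160,2,"/tmp/x.png")
t=d["top"];a=cv2.imread("/tmp/x.png");b=cv2.resize(t["image"][165:265,290:390,::-1],None,fx=3.2,fy=3.2,interpolation=cv2.INTER_CUBIC)[:320,:200]
cv2.imwrite("pics/c9.png",np.hstack([a[:,:],b]))
E
```

```text
from [ 0.5418 -0.2356  0.0811] yaw 0.0613
(0.5405, -0.237, 0.038) -0.3 0.3 8.6 0 -0 0 -1; -0.6 0.5 17.2 0 -0 0 -1; -0.8 0.8 25.9 0 -0 0 -1; -1.1 1 34.5 0 -0.1 0.1 -1; -1.4 1.3 43.1 0.1 -0.1 0.1 -1
```

View pics/c9.png

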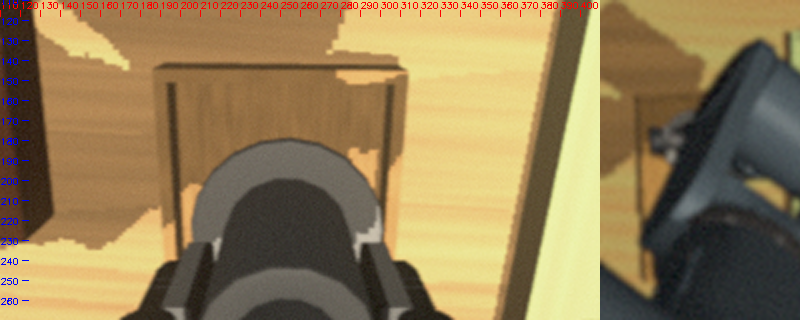

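Sleeve B is centred between the carton walls (walls ~col 199/304, flange ~206/302). Lower it.

{"method": "move_arm", "body": {
  "commands": "-1 0 10 0 0 0 -1; -1 0 20 0 0 0 -1; -1 0 30 0 0 0 -1; -1 0 38 0 0 0 -1; -1 0 42 0 0 0 -1"
}}

```text
t: 32.8
tcp_pos: [0.5395, -0.2359, 0.0374]
tool_rot: [1.0, 0.03, -0.0, -0.0]
force: [0.3, -0.4, -1.6]
finger_gap: 0.491
gripper_force: 41.1
```

{"method": "move_arm", "body": {
  "commands": "0 0 1 0 0 0 -1; 0 0 2 0 0 0 -1; 0 0 2 0 0 0 -1; 0 0 2 0 0 0 -1; 0 0 2 0 0 0 -1"
}}

```text
t: 33.42
tcp_pos: [0.5396, -0.236, 0.0368]
tool_rot: [1.0, 0.03, -0.0, -0.0]
force: [-3.0, 0.3, 6.3]
finger_gap: 0.487
gripper_force: 41.6
```

Touching the floor at TCP 0.0368 (6 N). Release, lift and check sleeve A.

{"method": "move_arm", "body": {
  "commands": "0 0 0 0 0 0 0; 0 0 0 0 0 0 0.5; 0 0 0 0 0 0 1; 0 0 0 0 0 0 1; 0 0 -5 0 0 0 1"
}}

```text
t: 34.05
tcp_pos: [0.5397, -0.2359, 0.041]
tool_rot: [1.0, 0.03, -0.0, -0.0]
force: [-0.6, 0.1, -0.6]
finger_gap: 0.999
gripper_force: 0.0
```

{"method": "move_arm", "body": {
  "commands": "0 0 -20 0 0 0 1; 0 0 -60 0 0 0 1; 0 0 -110 0 0 0 1; 0 0 -160 0 0 0 1; 0 0 -160 0 0 0 1"
}}

```text
t: 34.67
tcp_pos: [0.5425, -0.2377, 0.2064]
tool_rot: [1.0, 0.03, 0.004, 0.003]
force: [1.0, 0.3, -0.5]
finger_gap: 1.005
gripper_force: 0.0
```

```bash
python3 - <<'E'
from look import *;from plan import *;from chk import *
d=look("s10");grey("s10")
plan([(.5115,.335,.21,.034,1),(.5115,.335,.045,.034,1)])
E
```

```text
A score 0.997 shift px 0 0
B score 0.583 shift px -3 -34
from [ 0.5391 -0.2355  0.2007] yaw 0.06
(0.5115, 0.335, 0.21) 0.7 -57.1 -0.9 -0 0 0.1 1; 1.3 -114.2 -1.7 -0 0 0.3 1; 2 -171.3 -2.6 -0 0 0.4 1; 2.7 -228.5 -3.5 -0 0 0.6 1; 3.3 -285.6 -4.4 -0 0 0.7 1
(0.5115, 0.335, 0.21) -0.1 -57.1 -0.9 -0 0 0.1 1; -0.2 -114.2 -1.8 -0 0 0.3 1; -0.2 -171.4 -2.7 -0 0 0.4 1; -0.3 -228.5 -3.6 -0 0 0.6 1; -0.4 -285.6 -4.5 -0 0 0.7 1
(0.5115, 0.335, 0.045) -0 -0 33 -0 -0 0 1; -0 -0 66 -0 -0 0 1; -0 -0 99 -0 -0 0 1; -0 -0 132 -0 -0 0 1; -0 -0 165 -0 -0 0 1
```

{"method": "move_arm", "body": {
  "commands": "1 -50 0 0 0 0.1 1; 1 -107 -1 0 0 0.3 1; 2 -165 -2 0 0 0.4 1; 3 -222 -3 0 0 0.6 1; 3 -280 -4 0 0 0.7 1"
}}

```text
t: 35.45
tcp_pos: [0.5247, 0.0454, 0.2035]
tool_rot: [1.0, 0.024, -0.002, -0.0]
force: [0.2, -0.1, -0.3]
finger_gap: 1.0
gripper_force: 0.0
```

{"method": "move_arm", "body": {
  "commands": "0 -57 0 0 0 0.1 1; 0 -114 -1 0 0 0.3 1; 0 -171 -2 0 0 0.4 1; 0 -228 -3 0 0 0.6 1; 0 -270 -4 0 0 0.7 1"
}}

```text
t: 36.08
tcp_pos: [0.5114, 0.3153, 0.207]
tool_rot: [1.0, 0.019, -0.002, 0.001]
force: [-0.2, -0.8, -0.0]
finger_gap: 0.997
gripper_force: 0.0
```

{"method": "move_arm", "body": {
  "commands": "0 -10 0 0 0 0 1; 0 -20 0 0 0 0 1; 0 -22 0 0 0 0 1; 0 -22 0 0 0 0 1; 0 -22 0 0 0 0 1"
}}

```text
t: 36.7
tcp_pos: [0.5126, 0.3344, 0.2094]
tool_rot: [1.0, 0.017, -0.0, 0.0]
force: [0.0, -0.3, 0.7]
finger_gap: 0.999
gripper_force: 0.0
```

```bash
python3 - <<'E'
from look import *;from plan import *;from h import *
d=look("s11");w=d["wrist"]
plan([(.5115,.335,.045,.034,1)])
# flange far edge check: greyness profile along the column through the predicted centre
P=proj(w,[(.5115+.033,.335,0),(.5115,.335+.033,.003),(.5115,.335-.033,.003),(.5115,.335,.006)]);print(P.round(1))
hsv=cv2.cvtColor(w["image"],cv2.COLOR_RGB2HSV)[...,1];r,c=int(P[0,1].round()),int(P[0,0].round())
print(list(zip(range(r-6,r+7),hsv[r-6:r+7,c])))
for q in(1,2):
    r,c=P[q][::-1].round().astype(int);print(list(zip(range(c-6,c+7),hsv[r,c-6:c+7])))
E
```

```text
from [0.5125 0.3348 0.2095] yaw 0.0347
(0.5115, 0.335, 0.045) -0.2 -0.1 32.9 0 -0 0 1; -0.4 -0.1 65.8 0 -0 0 1; -0.6 -0.2 98.7 0 -0 0 1; -0.8 -0.2 131.6 0 -0 0 1; -1.1 -0.3 164.5 0 -0 0 1
[[253.2 145.2]
 [227.2 169.8]
 [277.3 171.5]
 [252.3 171.2]]
[(139, np.uint8(134)), (140, np.uint8(130)), (141, np.uint8(136)), (142, np.uint8(141)), (143, np.uint8(139)), (144, np.uint8(126)), (145, np.uint8(134)), (146, np.uint8(114)), (147, np.uint8(63)), (148, np.uint8(38)), (149, np.uint8(45)), (150, np.uint8(44)), (151, np.uint8(44))]
[(221, np.uint8(140)), (222, np.uint8(130)), (223, np.uint8(133)), (224, np.uint8(139)), (225, np.uint8(137)), (226, np.uint8(129)), (227, np.uint8(104)), (228, np.uint8(69)), (229, np.uint8(44)), (230, np.uint8(53)), (231, np.uint8(40)), (232, np.uint8(54)), (233, np.uint8(47))]
[(271, np.uint8(44)), (272, np.uint8(43)), (273, np.uint8(37)), (274, np.uint8(43)), (275, np.uint8(41)), (276, np.uint8(68)), (277, np.uint8(110)), (278, np.uint8(124)), (279, np.uint8(128)), (280, np.uint8(121)), (281, np.uint8(121)), (282, np.uint8(122)), (283, np.uint8(122))]
```

{"method": "move_arm", "body": {
  "commands": "-2 0 35 0 0 0 1; -3 0 75 0 0 0 1; -3 0 115 0 0 0 1; -3 0 150 0 0 0 1; -3 0 164 0 0 0 1"
}}

```text
t: 37.48
tcp_pos: [0.5083, 0.3345, 0.0434]
tool_rot: [1.0, 0.018, -0.002, 0.001]
force: [0.0, -0.4, -0.1]
finger_gap: 1.004
gripper_force: 0.0
```

{"method": "move_arm", "body": {
  "commands": "0 0 0 0 0 0 1; 0 0 0 0 0 0 -1; 0 0 0 0 0 0 -1; 0 0 0 0 0 0 -1; 0 0 0 0 0 0 -1"
}}

```text
t: 38.1
tcp_pos: [0.5102, 0.3358, 0.0469]
tool_rot: [1.0, 0.018, 0.001, -0.001]
force: [-1.1, 0.2, 6.2]
finger_gap: 0.486
gripper_force: 40.4
```

{"method": "move_arm", "body": {
  "commands": "0 0 -25 0 0 0 -1; 0 0 -60 0 0 0 -1; 0 0 -100 0 0 0 -1; 0 0 -140 0 0 0 -1; 0 0 -140 0 0 0 -1"
}}

```text
t: 38.72
tcp_pos: [0.5114, 0.3361, 0.1888]
tool_rot: [1.0, 0.018, 0.004, -0.001]
force: [0.4, 0.2, -1.0]
finger_gap: 0.484
gripper_force: 40.9
```

```bash
python3 - <<'E'
from plan import *
plan([(.6125,-.0618,.175,.034,-1)])
E
```

```text
from [0.5114 0.3361 0.1888] yaw 0.0358
(0.6125, -0.0618, 0.175) 8.7 40.1 1.3 -0 -0 0 -1; 17.3 80.3 2.7 -0 -0.1 0 -1; 26 120.4 4 -0 -0.1 0 -1; 34.7 160.5 5.3 -0.1 -0.2 0 -1; 43.4 200.7 6.7 -0.1 -0.2 0.1 -1
(0.6125, -0.0618, 0.175) 8.7 40.1 1.4 -0 -0 0 -1; 17.4 80.2 2.7 -0 -0.1 0 -1; 26.1 120.4 4.1 -0 -0.1 0 -1; 34.9 160.5 5.4 -0.1 -0.2 0 -1; 43.6 200.6 6.8 -0.1 -0.2 0.1 -1
```

{"method": "move_arm", "body": {
  "commands": "9 40 1 0 0 0 -1; 17 80 2 0 0 0 -1; 26 120 4 0 0 0 -1; 35 160 5 0 0 0 -1; 43 200 7 0 0 0 -1"
}}

```text
t: 39.35
tcp_pos: [0.5585, 0.1355, 0.1765]
tool_rot: [1.0, 0.018, -0.002, 0.0]
force: [0.8, -0.7, -1.8]
finger_gap: 0.481
gripper_force: 41.0
```

{"method": "move_arm", "body": {
  "commands": "9 40 1 0 0 0 -1; 20 90 2 0 0 0 -1; 32 145 4 0 0 0 -1; 41 185 5 0 0 0 -1; 44 201 7 0 0 0 -1"
}}

```text
t: 39.98
tcp_pos: [0.6101, -0.0647, 0.1695]
tool_rot: [1.0, 0.016, -0.001, -0.0]
force: [0.3, 0.4, -2.1]
finger_gap: 0.481
gripper_force: 41.1
```

{"method": "move_arm", "body": {
  "commands": "0 0 0 0 0 0 -1; 0 0 0 0 0 0 -1; 0 0 8 0 0 0 -1; 0 0 15 0 0 0 -1; 0 0 15 0 0 0 -1"
}}

```text
t: 40.6
tcp_pos: [0.6098, -0.0616, 0.1554]
tool_rot: [1.0, 0.018, -0.001, -0.0]
force: [-0.3, 0.2, -1.4]
finger_gap: 0.482
gripper_force: 41.1
```

```bash
python3 - <<'E'
from look import *;from plan import *;from h import *
d=look("s12");w=d["wrist"];p=telemetry.sense()["tcp_pos"];print(p)
hsv=cv2.cvtColor(w["image"],cv2.COLOR_RGB2HSV);g=w["image"].astype(int).sum(2)//3
P=proj(w,[(p[0]-.0005+.033,p[1],p[2]-.0469),(.611+.014,-.062,.03)]);print(P.round(1))
c=int(P[0,0].round());print([(r,int(g[r,c-2:c+3].mean())) for r in range(160,200)])
# lateral flange edges at row of the far edge + 20
r=int(P[0,1])+20;print(r,"grey cols",[(k,int(g[r-1:r+2,k].mean())) for k in list(range(200,216))+list(range(290,306))])
E
```

```text
[ 0.61071437 -0.062268    0.15635693]
[[254.1 171.6]
 [252.9 172.3]]
[(160, 176), (161, 179), (162, 180), (163, 183), (164, 183), (165, 183), (166, 181), (167, 180), (168, 179), (169, 180), (170, 168), (171, 119), (172, 89), (173, 106), (174, 116), (175, 115), (176, 116), (177, 114), (178, 113), (179, 115), (180, 113), (181, 113), (182, 112), (183, 112), (184, 111), (185, 112), (186, 110), (187, 109), (188, 107), (189, 86), (190, 67), (191, 59), (192, 60), (193, 62), (194, 59), (195, 59), (196, 59), (197, 59), (198, 60), (199, 60)]
191 grey cols [(200, 128), (201, 128), (202, 129), (203, 128), (204, 128), (205, 129), (206, 133), (207, 129), (208, 137), (209, 162), (210, 178), (211, 183), (212, 180), (213, 178), (214, 156), (215, 125), (290, 147), (291, 204), (292, 236), (293, 243), (294, 238), (295, 186), (296, 114), (297, 101), (298, 108), (299, 108), (300, 109), (301, 110), (302, 111), (303, 111), (304, 108), (305, 107)]
```

Numbers show the flange aligned with the block within ~1 mm both ways. Lower onto the pin.

{"method": "move_arm", "body": {
  "commands": "1 0 8 0 0 0 -1; 1 0 16 0 0 0 -1; 1 0 24 0 0 0 -1; 1 0 30 0 0 0 -1; 1 0 30 0 0 0 -1"
}}

```text
t: 41.38
tcp_pos: [0.6111, -0.0623, 0.1255]
tool_rot: [1.0, 0.018, -0.001, -0.0]
force: [0.3, 0.5, -0.3]
finger_gap: 0.483
gripper_force: 41.1
```

{"method": "move_arm", "body": {
  "commands": "0 0 2 0 0 0 -1; 0 0 4 0 0 0 -1; 0 0 6 0 0 0 -1; 0 0 8 0 0 0 -1; 0 0 8 0 0 0 -1"
}}

```text
t: 42.0
tcp_pos: [0.6114, -0.0624, 0.1181]
tool_rot: [1.0, 0.018, -0.0, -0.0]
force: [0.2, -0.6, -1.5]
finger_gap: 0.486
gripper_force: 41.1
```

{"method": "move_arm", "body": {
  "commands": "0 0 2 0 0 0 -1; 0 0 4 0 0 0 -1; 0 0 6 0 0 0 -1; 0 0 8 0 0 0 -1; 0 0 8 0 0 0 -1"
}}

```text
t: 42.62
tcp_pos: [0.6114, -0.0624, 0.1101]
tool_rot: [1.0, 0.018, -0.0, -0.0]
force: [-0.2, -0.2, -2.8]
finger_gap: 0.487
gripper_force: 41.1
```

Going over the pin: the 100 mm sleeve fits. 33 mm to go.

{"method": "move_arm", "body": {
  "commands": "0 0 7 0 0 0 -1; 0 0 14 0 0 0 -1; 0 0 21 0 0 0 -1; 0 0 27 0 0 0 -1; 0 0 29 0 0 0 -1"
}}

```text
t: 43.25
tcp_pos: [0.6113, -0.0624, 0.0806]
tool_rot: [1.0, 0.018, -0.0, -0.0]
force: [-0.1, -0.2, -1.7]
finger_gap: 0.488
gripper_force: 41.1
```

{"method": "move_arm", "body": {
  "commands": "0 0 2 0 0 0 -1; 0 0 4 0 0 0 -1; 0 0 6 0 0 0 -1; 0 0 6 0 0 0 -1; 0 0 6 0 0 0 -1"
}}

```text
t: 43.88
tcp_pos: [0.6116, -0.0623, 0.0769]
tool_rot: [1.0, 0.018, 0.0, 0.0]
force: [-2.0, 0.9, 6.2]
finger_gap: 0.488
gripper_force: 41.7
```

{"method": "move_arm", "body": {
  "commands": "0 0 0 0 0 0 -1; 0 0 0 0 0 0 -1; 0 0 0 0 0 0 -1; 0 0 0 0 0 0 -1; 0 0 0 0 0 0 -1"
}}

```text
t: 44.5
tcp_pos: [0.6116, -0.0623, 0.0769]
tool_rot: [1.0, 0.018, 0.0, 0.0]
force: [-2.7, 1.1, 6.6]
finger_gap: 0.485
gripper_force: 41.7
```

Home with the underside at 30 mm. Lift and go to the tray.

{"method": "move_arm", "body": {
  "commands": "0 0 -6 0 0 0 -1; 0 0 -15 0 0 0 -1; 0 0 -30 0 0 0 -1; 0 0 -45 0 0 0 -1; 0 0 -60 0 0 0 -1"
}}

```text
t: 45.12
tcp_pos: [0.6118, -0.0625, 0.1367]
tool_rot: [1.0, 0.018, 0.0, 0.0]
force: [-0.2, 0.0, -1.3]
finger_gap: 0.481
gripper_force: 41.1
```

{"method": "move_arm", "body": {
  "commands": "0 0 -20 0 0 0 -1; 0 0 -40 0 0 0 -1; 0 0 -55 0 0 0 -1; 0 0 -60 0 0 0 -1; 0 0 -60 0 0 0 -1"
}}

```text
t: 45.75
tcp_pos: [0.6115, -0.0624, 0.1955]
tool_rot: [1.0, 0.018, 0.0, 0.0]
force: [-0.2, 0.5, -1.1]
finger_gap: 0.489
gripper_force: 41.1
```

```bash
python3 - <<'E'
from plan import *
plan([(.5555,-.388,.17,.012,-1)])
E
```

```text
from [ 0.6115 -0.0624  0.1955] yaw 0.0356
(0.5555, -0.388, 0.17) -6.8 32.3 2.5 0 -0 0.1 -1; -13.5 64.7 5.1 0 -0 0.3 -1; -20.3 97 7.6 0 -0 0.4 -1; -27 129.4 10.2 0 -0 0.5 -1; -33.8 161.7 12.7 0 -0 0.7 -1
(0.5555, -0.388, 0.17) -6.4 32.4 2.5 0 -0 0.1 -1; -12.7 64.8 5.1 0 -0 0.3 -1; -19.1 97.3 7.6 0 -0 0.4 -1; -25.5 129.7 10.2 0 -0 0.5 -1; -31.9 162.1 12.7 0 -0 0.7 -1
```

{"method": "move_arm", "body": {
  "commands": "-7 32 0 0 0 0.1 -1; -14 65 2 0 0 0.3 -1; -20 97 5 0 0 0.4 -1; -27 129 8 0 0 0.5 -1; -34 162 12 0 0 0.7 -1"
}}

```text
t: 46.38
tcp_pos: [0.5826, -0.2262, 0.182]
tool_rot: [1.0, 0.012, -0.001, -0.001]
force: [-0.6, -0.9, -1.4]
finger_gap: 0.484
gripper_force: 41.1
```

{"method": "move_arm", "body": {
  "commands": "-6 32 3 0 0 0.1 -1; -14 75 5 0 0 0.3 -1; -23 115 8 0 0 0.4 -1; -30 152 11 0 0 0.6 -1; -32 162 14 0 0 0.7 -1"
}}

```text
t: 47.0
tcp_pos: [0.5541, -0.3905, 0.1679]
tool_rot: [1.0, 0.004, -0.0, -0.0]
force: [0.8, 0.8, -1.5]
finger_gap: 0.483
gripper_force: 41.2
```

{"method": "move_arm", "body": {
  "commands": "0 0 0 0 0 0 -1; 0 0 20 0 0 0 -1; 0 0 45 0 0 0 -1; 0 0 70 0 0 0 -1; 0 0 80 0 0 0 -1"
}}

```text
t: 47.62
tcp_pos: [0.5547, -0.3854, 0.0876]
tool_rot: [1.0, 0.006, -0.001, -0.002]
force: [0.6, 0.1, -0.9]
finger_gap: 0.482
gripper_force: 41.1
```

```bash
python3 - <<'E'
from look import *;from plan import *;from h import *
d=look("s13");w=d["wrist"];plan([(.5555,-.388,.0525,.012,-1)])
p=telemetry.sense()["tcp_pos"]
g=w["image"].astype(int)
for z,n in((.022,"outer top"),(.005,"inner floor")):
    print(n,proj(w,[(p[0]+.04,-.388+s*(.0475 if z>.01 else .0425),z) for s in(1,-1)]).round(1))
r=int(proj(w,[(p[0]+.04,-.388,.022)])[0,1]);print(r)
print([(c,*g[r,c]) for c in list(range(185,215))+list(range(288,318))])
E
```

```text
from [ 0.5554 -0.3872  0.0892] yaw 0.0122
(0.5555, -0.388, 0.0525) 0 0.2 7.3 -0 0 0 -1; 0 0.3 14.7 -0 0 0 -1; 0 0.5 22 -0 0 0 -1; 0.1 0.7 29.4 -0 0 0 -1; 0.1 0.9 36.7 -0 0 0 -1
outer top [[194.1 155.3]
 [316.7 157. ]]
inner floor [[204.4 152.2]
 [306.1 153.5]]
156
[(185, np.int64(157), np.int64(120), np.int64(78)), (186, np.int64(157), np.int64(120), np.int64(77)), (187, np.int64(156), np.int64(117), np.int64(75)), (188, np.int64(158), np.int64(119), np.int64(74)), (189, np.int64(158), np.int64(122), np.int64(78)), (190, np.int64(158), np.int64(121), np.int64(78)), (191, np.int64(154), np.int64(119), np.int64(75)), (192, np.int64(153), np.int64(114), np.int64(73)), (193, np.int64(165), np.int64(128), np.int64(86)), (194, np.int64(175), np.int64(138), np.int64(89)), (195, np.int64(182), np.int64(145), np.int64(95)), (196, np.int64(185), np.int64(149), np.int64(99)), (197, np.int64(185), np.int64(150), np.int64(98)), (198, np.int64(184), np.int64(148), np.int64(96)), (199, np.int64(182), np.int64(145), np.int64(97)), (200, np.int64(142), np.int64(113), np.int64(74)), (201, np.int64(98)
[... 1539 characters left out ...]
85), np.int64(149), np.int64(98)), (305, np.int64(162), np.int64(132), np.int64(88)), (306, np.int64(121), np.int64(100), np.int64(64)), (307, np.int64(98), np.int64(83), np.int64(53)), (308, np.int64(93), np.int64(78), np.int64(48)), (309, np.int64(119), np.int64(100), np.int64(66)), (310, np.int64(164), np.int64(131), np.int64(87)), (311, np.int64(183), np.int64(149), np.int64(100)), (312, np.int64(195), np.int64(166), np.int64(109)), (313, np.int64(217), np.int64(214), np.int64(141)), (314, np.int64(227), np.int64(232), np.int64(161)), (315, np.int64(228), np.int64(231), np.int64(160)), (316, np.int64(228), np.int64(222), np.int64(145)), (317, np.int64(226), np.int64(202), np.int64(129))]
```

Tray edges sit where predicted (cols 193/317), so y = −0.388 is right. Lower and release.

{"method": "move_arm", "body": {
  "commands": "0 1 10 0 0 0 -1; 0 1 20 0 0 0 -1; 0 1 28 0 0 0 -1; 0 1 34 0 0 0 -1; 0 1 36 0 0 0 -1"
}}

```text
t: 48.4
tcp_pos: [0.5549, -0.389, 0.0526]
tool_rot: [1.0, 0.005, -0.0, -0.0]
force: [0.1, 0.4, -1.0]
finger_gap: 0.487
gripper_force: 41.2
```

{"method": "move_arm", "body": {
  "commands": "0 0 1 0 0 0 -1; 0 0 2 0 0 0 -1; 0 0 2.5 0 0 0 -1; 0 0 2.5 0 0 0 -1; 0 0 2.5 0 0 0 -1"
}}

```text
t: 49.02
tcp_pos: [0.5553, -0.3894, 0.0519]
tool_rot: [1.0, 0.006, 0.0, 0.0]
force: [-2.1, 1.3, 6.5]
finger_gap: 0.487
gripper_force: 41.6
```

{"method": "move_arm", "body": {
  "commands": "0 0 0 0 0 0 0; 0 0 0 0 0 0 0.5; 0 0 0 0 0 0 1; 0 0 0 0 0 0 1; 0 0 -5 0 0 0 1"
}}

```text
t: 49.65
tcp_pos: [0.5549, -0.389, 0.0554]
tool_rot: [1.0, 0.006, -0.0, -0.0]
force: [-0.9, -0.4, -0.1]
finger_gap: 1.0
gripper_force: 0.0
```

{"method": "move_arm", "body": {
  "commands": "0 0 -20 0 0 0 1; 0 0 -60 0 0 0 1; 0 0 -110 0 0 0 1; 0 0 -160 0 0 0 1; 0 0 -180 0 0 0 1"
}}

```text
t: 50.28
tcp_pos: [0.5567, -0.3906, 0.2421]
tool_rot: [1.0, 0.006, 0.003, 0.003]
force: [0.5, -1.1, 0.3]
finger_gap: 0.997
gripper_force: 0.0
```

```bash
python3 - <<'E'
from plan import *
plan([(.25,-.58,.23,.1,1)])
E
```

```text
from [ 0.5567 -0.3906  0.2421] yaw 0.0113
(0.25, -0.58, 0.23) -30.9 18.6 1.1 0 -0 -0.5 1; -61.8 37.2 2.3 0.1 -0.1 -1 1; -92.7 55.8 3.4 0.1 -0.1 -1.5 1; -123.6 74.4 4.5 0.2 -0.1 -2 1; -154.4 92.9 5.6 0.2 -0.2 -2.5 1
(0.25, -0.58, 0.23) -31.7 17.2 1.2 0 -0 -0.5 1; -63.4 34.4 2.3 0.1 -0.1 -1 1; -95 51.6 3.5 0.1 -0.1 -1.5 1; -126.7 68.8 4.7 0.2 -0.1 -2 1; -158.4 86 5.8 0.2 -0.2 -2.5 1
```

{"method": "move_arm", "body": {
  "commands": "-31 19 0 0 0 -0.5 1; -62 37 0 0 0 -1 1; -93 56 0 0 0 -1.5 1; -124 74 0 0 0 -2 1; -154 93 0 0 0 -2.5 1"
}}

```text
t: 50.9
tcp_pos: [0.4013, -0.4846, 0.2377]
tool_rot: [1.0, 0.028, 0.001, 0.001]
force: [1.0, -0.4, 0.2]
finger_gap: 1.0
gripper_force: 0.0
```

{"method": "move_arm", "body": {
  "commands": "-32 17 0 0 0 -0.5 1; -63 34 0 0 0 -1 1; -95 52 0 0 0 -1.5 1; -127 69 0 0 0 -2 1; -158 86 0 0 0 -2.5 1"
}}

```text
t: 51.52
tcp_pos: [0.2482, -0.5792, 0.2377]
tool_rot: [0.999, 0.049, 0.0, 0.001]
force: [0.1, -0.2, 0.2]
finger_gap: 0.999
gripper_force: 0.0
```

```bash
python3 - <<'E'
from look import *;import numpy as np
d=look("s14")
crop(d["top"]["image"],230,155,160,110,4,"/tmp/a.png")
crop(d["scene"]["image"],95,160,190,90,4,"/tmp/b.png")
a=cv2.imread("/tmp/a.png");b=cv2.imread("/tmp/b.png");b=cv2.resize(b,(640,303))
a=cv2.resize(a,(432,297));o=np.zeros((600,640,3),np.uint8);o[:297,:432]=a;o[297:]=b
cv2.imwrite("pics/f.png",o)
E
```

```text
(no output)
```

View pics/f.png

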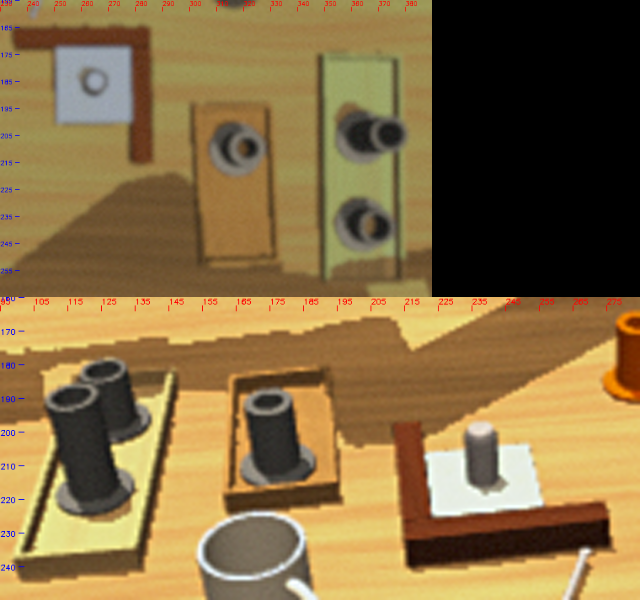

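Both tray sleeves (about (366,206) and (364,237) in the top view) and the carton sleeve ((316,210)) stand upright inside the walls, and the block looks flush in the corner. Final numeric check of the gauge and bystanders, then hand in.

```bash
python3 - <<'E'
import pickle,cv2,numpy as np
from station import ticket
L=lambda n:pickle.load(open(n+".pkl","rb"))["top"]["image"]
def sh(a,b,x,y,w,h):
    T=L(a)[y:y+h,x:x+w];S=L(b)[y-10:y+h+10,x-10:x+w+10];_,v,_,l=cv2.minMaxLoc(cv2.matchTemplate(S,T,cv2.TM_CCOEFF_NORMED));return round(v,3),l[0]-10,l[1]-10
g=sh("s3","s14",240,165,50,45);m=[sh("snap0","s14",*b) for b in((298,122,40,38),(163,115,35,35),(236,102,35,62))]
print("gauge",g,"mug,jar,screwdriver",m)
if all(v[0]>.9 and abs(v[1])<2 and abs(v[2])<2 for v in [g,*m]): print(ticket.sign_off())
E
```

```text
gauge (0.997, 0, 0) mug,jar,screwdriver [(0.997, 0, 0), (0.997, 0, 0), (0.994, 0, 0)]
the job is handed in; nothing more can be done
None
```

The job is handed in: the gauge is flush in the corner, the 60 and 100 mm sleeves went fully home and stand in the plywood tray, the 70 mm sleeve stopped at the tip and stands in the carton (80 and 90 mm were absent), and the mug, jar and screwdriver have not moved.

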